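# Pack the tea tray and slide it into its cabinet

### The arm

A 7-joint arm with a two-finger parallel gripper is mounted at the origin on the work surface; the furniture and walls round the work are solid. World frame = base frame: x ahead of the robot, y to its left, z up, the work surface at z = 0. Lengths are in m, angles in rad, forces in N, time in s.
With the tool pointing down it reaches from about 0.425 to 1.025 m from the base axis. Payload 9.4 kg.
Tool frame: the origin (TCP) lies on the mounting face of the last link; the fingertips stand 186 mm ahead of it and the grasp point (between the pads) lies env.pinch_z ahead of it (env.pinch_z is the distance from the TCP to the grasp point, in m); x points along the fingers, y is the direction in which the jaws open and shut, and the axes are right-handed (so a half turn about x gives the same grasp; the last joint's range is limited). The gripper opens to 93 mm and grips with 3 to 60 N. Pads are 15 mm wide; open, the fingers measure 128 mm over their backs; the gripper's body (75 mm by 188 mm) begins 65 mm behind the grasp point.
Start: joints at [1.157, 0.599, -0.003, 1.599, 0.002, 0.943, -0.08], TCP at [0.24, -0.684, 0.405] pointing down, gripper open.
Joint ranges: [-2.57, 2.57], [-0.35, 1.97], [-1.29, 1.29], [0.11, 2.56], [-1.05, 4.19], [0.11, 1.86], [-2.63, 2.63]. Speed limits (rad/s): [2.22, 2.22, 3.01, 3.01, 3.14, 3.14, 3.14].

### API

Orientations are given as [roll, pitch, yaw] about the fixed x, y, z axes, in that order (R = Rz(yaw) Ry(pitch) Rx(roll)).
In Python, from rig import env gives the robot as it stands.
- The arm moves only by the tool arm_command, never from a script. Its argument "commands" is a list of rows, each an object with "travel": the shift along the world's x, y, z in cm, a list of three; "twist": the turn, a rotation vector about the world's x, y, z in degrees, a list of three; "fingers": the finger opening in cm, from 0 to 9.3. A call has 1 to 12 rows; each row is the pose to reach, as a shift and turn from the pose measured when the call began; what a row does not reach only later rows make up. A row lasts 1/10 s, in which the tool goes at most 50 mm and 8.59 degrees, less where a joint would pass 70% of its speed; a pose out of reach is approached as far as the arm can. A call with a gripper value outside its range is refused whole. The fingers move at their own pace and stop on an object; "force" is the grip in N (left out, the last holds). Time passes only in rows, so rows that repeat a pose let the fingers close. It gives the time, the measured TCP pose, the force and the opening at its end, in the units of the state.
- env.state(): the state, without advancing time (a new reading comes with each control period).
- env.camera(name): name is "scene" or "top" or "wrist"; returns the picture (384x512x3 uint8, blue, green, red); there is no depth.
- env.calibration(name): a dict with "fov_y" (degrees; the focal length in pixels is half the picture's height over the tangent of half this angle, whatever the lens; pixels are square), "cx", "cy" (the principal point, pixels), "R" (3x3) and "t" (3): a world point X has camera coordinates R X + t; the wrist camera has in their place "mount" (4x4, takes a point from camera to tool coordinates, whose origin is the TCP and whose axes are the tool frame's). Camera axes: x right, y down, z forward; pixel columns grow to the right and rows downward; lengths in m; the calibration is good to about 2 mm. The wrist camera is an equidistant fisheye: a pixel r from the principal point sees the ray r / f radians off the axis. A picture is of the moment at which its call begins: read the wrist's pose just before it. calibration takes no time and is no camera call.
- env.sign_off(): hands the job in, once; it reports no verdict.
Trained networks look in the newest picture that a camera, given by its name, has taken for a name from the list of things; names that differ only in an ending like _2 or _b are one class to them, and where a whole thing is asked for, a point or a joint stands for the part that bears it (a point fixed in the world has none). Each returns a list of dicts, best first, with "conf" (0 to 1); they miss things now and then, are a little off and sometimes report something else, mostly with a low value. They report only what shows in the picture. A call takes as long as a camera call.
- env.outline_of(camera, thing): "region" (384x512 bool, what is visible of it) and "at" ([column, row] in pixels, amid what is visible of it).
The state is a dict: "clock": time; "joints": joint angles; "dq": joint speeds; "joint_torque": joint torques, N m; "tcp_pos": TCP position; "eef_rot": TCP orientation; "force": force on the tool from outside, world axes, zero at the start; "ft_torque": the same for the moment, N m; "gripper_width": finger opening in m.
Only numpy, scipy, OpenCV 4.12 (cv2) and the standard library are available. Lean on these libraries where they do the work, as an engineer would, in place of code of your own. Each camera call takes 0.05 s, during which the arm holds its last target.

### The job

Put the tea things away: take the round tin off the pull-out tray, stack all the closed tea cartons flat and squarely in one column on the cork pad in the middle of the tray, each lengthwise along the tray, then take the tray by its bar and slide it nose first into the tea cabinet until it is fully home with its front panel closed against the cabinet and the column still standing. Stand the round tin upright on the cabinet's roof, and last of all, once the tray is home, stand the flat sugar tin up there too, both well within the edges; leave the mug, the green-lidded jar and the garlic where they are.

Things in the scene. Friction and masses are not known exactly. Their poses are not given: they have to be found in the camera images.
- cabinet: Small wooden tea cabinet, fixed: 170 long (its x), 180 wide (y), 142 high, with a flat roof whose top is 142 above the worktop. Origin: centre of its footprint, at worktop height. +x points from its open mouth (the face at x = -85 mm) into the bay, z up. The bay has no floor (the tray slides on the worktop); it is 136 wide and 132 high inside, its back wall at x = +75
- cabinet_mouth (a point): Centre of the cabinet's open mouth at worktop height (x = -85 mm in the cabinet's frame; axes as the cabinet). Both cheeks flare here: 164 wide at the front, narrowing evenly to 136 over the first 40 mm, so that the side walls line up the tray
- tray_floor (a point): Loose wooden pull-out tray on the worktop, 0.5 to 0.8 kg. This point: centre of its floor's upper face, 6 above the underside, also the centre of the 96 (x) x 66 (y) cork pad. +x points to the nose that enters the bay, z up. Floor 150 (x) x 130 (y); rims on nose and sides 4 thick, 8 above the floor face. Fully home, this point is at x = -10, y = 0 mm in the cabinet's frame
- tray_panel (a point): Centre of the back face of the tray's front panel, at x = -75 mm from tray_floor (axes as tray_floor). The panel is 8 thick (towards -x), 176 wide, its top 139 above the worktop: wider than the mouth, so that fully home this face touches the cabinet's front
- tray_bar (a point): Centre of the tray's upright steel pull bar in front of the panel: 20 (x) x 14 (y) x 70 high (55 to 125 above the worktop), its centre at x = -121, y = 0 mm from tray_floor and 90 above the worktop; 28 mm free between bar and panel. Axes as tray_floor
- tin_mid (a point): Round grey closed tin with a small knob on its fixed lid, 68 in diameter, 90 high with the knob (shoulder of the lid at 72 to 77); it stands on the tray at the start. This point: on its axis, 45 above its foot; z up. 0.25 kg
- sugar_mid (a point): Flat rectangular steel sugar tin with a closed lid, 80 (x) x 56 (y) x 52 high. This point: its centre, half-way up; z up. 0.25 kg
- mug: Small white mug with a blue pattern, 62 x 88 x 50, a bystander. Origin: centre of its foot
- jar_green: Glass jar with a green lid, 79 in diameter, 120 high, a bystander. Origin: centre of its foot
- garlic: Garlic bulb, about 60 x 57 x 58, a bystander. Origin: centre of its underside
- carton1_mid (a point): Closed cardboard tea carton, 90 (x) x 60 (y) x 28 high (z), 0.1 to 0.2 kg. This point is its centre, half-way up. All cartons are alike; some may be absent
- carton2_mid (a point): Closed cardboard tea carton, 90 (x) x 60 (y) x 28 high (z), 0.1 to 0.2 kg. This point is its centre, half-way up. All cartons are alike; some may be absent
- carton3_mid (a point): Closed cardboard tea carton, 90 (x) x 60 (y) x 28 high (z), 0.1 to 0.2 kg. This point is its centre, half-way up. All cartons are alike; some may be absent
- carton4_mid (a point): Closed cardboard tea carton, 90 (x) x 60 (y) x 28 high (z), 0.1 to 0.2 kg. This point is its centre, half-way up. All cartons are alike; some may be absent

How it is judged:
By the outcome, as a careful person would: the job done as asked, in the order asked, and still so for the second after the job is handed in, with the robot touching nothing.
Of carton1, carton2, carton3, carton4 only 2 to 4 are there at a start; the rules pass over those that are not, and their reading is None.
At some moment in a run one of sugar may be knocked a few centimetres aside while the robot is not near it.
Once in a run the grip may slacken for a moment while it holds something.
It also fails if it takes over 210 s, if anything falls off the work surface, if the arm or the gripper's body presses on something with over 40 N, if the wrist force passes 120 N, or if a joint passes its speed limit or range.

## Working session

There is one attempt and no reset: what is moved stays moved. The work goes in short steps, Python scripts to look and compute and a tool call to move; the robot and the scene stay as the last step left them, time stands still between calls to the robot, and variables do not carry over. Pictures are saved under pics/ and viewed, and the job is handed in when it is done.

Besides the shell and the picture viewer there is one more tool, called after "Request:" as name([rows], argument=value, ...), one row to a line, values as JSON. arm_command: Moves the arm, as the interface text tells. Its arguments: {"type":"object","properties":{"commands":{"type":"array","items":{"type":"object","properties":{"travel":{"type":"array","items":{"type":"number"}},"twist":{"type":"array","items":{"type":"number"}},"fingers":{"type":"number"}}}},"force":{"type":"number"}},"required":["commands"]}

```bash
ls -la; mkdir -p pics; python3 - <<'E'
from rig import env
import cv2
print(env.state()); print(env.pinch_z)
for n in ["scene","top","wrist"]:
    im=env.camera(n); cv2.imwrite(f"pics/a_{n}.png",im); c=env.calibration(n); print(n,c)
E
```

```text
total 12
drwxr-xr-x  3 agent agent 4096 Dec  6 23:25 .
drwxr-xr-x 23 root  root  4096 Dec  6 23:25 ..
drwxr-xr-x  2 agent agent 4096 Dec  6 23:25 pics
{'clock': 0.0, 'joints': array([ 1.15724837,  0.60010249, -0.00252051,  1.60010134,  0.00180718,
        0.9428883 , -0.07979393]), 'dq': array([ 3.48006156e-05, -1.65504257e-03, -2.52682215e-04,  2.39407411e-03,
        1.29554282e-03,  5.59235364e-04, -9.44843542e-04]), 'joint_torque': array([-4.70168397e-04, -7.65073729e+01,  1.49681590e+00, -2.52357334e+01,
       -5.24815684e-02,  1.67143566e-02,  1.36891731e-04]), 'tcp_pos': array([ 0.23955559, -0.68407659,  0.40388663]), 'eef_rot': array([-1.46597167,  1.56929861,  2.01251892]), 'force': array([ 1.19500917,  0.10515932, -0.67308195]), 'ft_torque': array([ 0.02396358, -0.04251742,  0.04265131]), 'gripper_width': 0.09300765818172725}
0.1673
scene {'fov_y': 54.66791383335991, 'cx': 260.44810906624036, 'cy': 187.87550407699217, 'R': array([[-0.89749814, -0.44074   , -0.01566315],
       [-0.31406832,  0.66367769, -0.67889102],
       [ 0.30960971, -0.60438413, -0.73407196]]), 't': array([0.51137419, 0.25059573, 0.78494985])}
top {'fov_y': 46.734036021247945, 'cx': 256.4586416839705, 'cy': 195.7755794738069, 'R': array([[ 0.00731515, -0.99997139, -0.00192305],
       [-0.98431576, -0.00686161, -0.17628217],
       [ 0.17626393,  0.00318242, -0.9843378 ]]), 't': array([-0.03102697,  0.57599214,  1.05413035])}
wrist {'fov_y': 65.70646984690485, 'cx': 259.50404859657573, 'cy': 189.58443643712144, 'mount': array([[ 5.34251598e-04, -2.82040024e-01,  9.59402491e-01,
         2.01949811e-02],
       [ 9.99999855e-01,  2.19108484e-04, -4.92446250e-04,
        -1.14985585e-03],
       [-7.13236736e-05,  9.59402615e-01,  2.82040100e-01,
        -7.85843297e-02],
       [ 0.00000000e+00,  0.00000000e+00,  0.00000000e+00,
         1.00000000e+00]])}
```

View pics/a_scene.png

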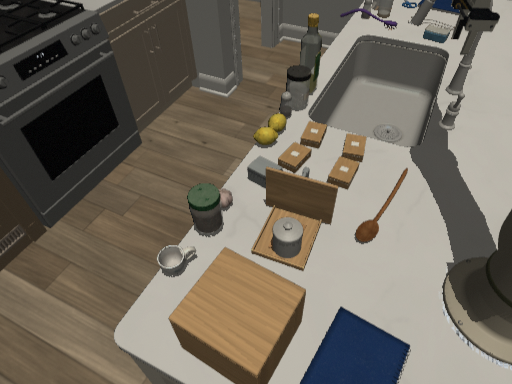

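View pics/a_top.png

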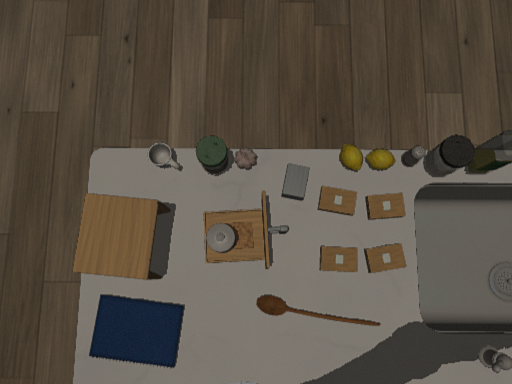

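View pics/a_wrist.png

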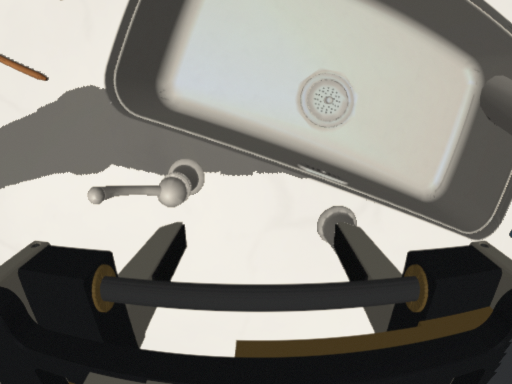

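```bash
cat > h.py <<'E'
from rig import env
import numpy as np, cv2
from scipy.optimize import minimize
from scipy.spatial.transform import Rotation as Rot
H,W=384,512
def proj(n,X,cal=None):
    c=env.calibration(n); X=np.atleast_2d(X)@c["R"].T+c["t"]
    f=H/2/np.tan(np.radians(c["fov_y"])/2)
    return np.c_[f*X[:,0]/X[:,2]+c["cx"],f*X[:,1]/X[:,2]+c["cy"]]
def back(n,uv,z):
    c=env.calibration(n); f=H/2/np.tan(np.radians(c["fov_y"])/2)
    d=c["R"].T@np.array([(uv[0]-c["cx"])/f,(uv[1]-c["cy"])/f,1]); o=-c["R"].T@c["t"]
    return o+d*(z-o[2])/d[2]
def wproj(X,p,rot):
    c=env.calibration("wrist"); M=c["mount"]; f=H/2/np.tan(np.radians(c["fov_y"])/2)
    R=Rot.from_euler("xyz",rot).as_matrix()
    T=(np.atleast_2d(X)-p)@R
    C=(T-M[:3,3])@M[:3,:3]
    th=np.arctan2(np.hypot(C[:,0],C[:,1]),C[:,2]); ph=np.arctan2(C[:,1],C[:,0])
    return np.c_[c["cx"]+f*th*np.cos(ph),c["cy"]+f*th*np.sin(ph)]
def wback(uv,p,rot,z):
    c=env.calibration("wrist"); M=c["mount"]; f=H/2/np.tan(np.radians(c["fov_y"])/2)
    R=Rot.from_euler("xyz",rot).as_matrix()
    du,dv=uv[0]-c["cx"],uv[1]-c["cy"]; r=np.hypot(du,dv); th=r/f
    C=np.array([np.sin(th)*du/max(r,1e-9),np.sin(th)*dv/max(r,1e-9),np.cos(th)])
    d=R@(M[:3,:3]@C); o=p+R@M[:3,3]
    return o+d*(z-o[2])/d[2]
def box(x,y,yaw,L,Wd,z0,z1,cx=0,cy=0):
    c,s=np.cos(yaw),np.sin(yaw)
    return np.array([[x+c*(cx+a*L/2)-s*(cy+b*Wd/2),y+s*(cx+a*L/2)+c*(cy+b*Wd/2),z] for a in(-1,1) for b in(-1,1) for z in(z0,z1)])
def silh(P):
    S=8; m=np.zeros((H,W),np.uint8)
    for p in P:
        h=cv2.convexHull(np.float32(p)).reshape(-1,2)
        cv2.fillConvexPoly(m,np.round(h*16).astype(np.int32),255,cv2.LINE_AA,4)
    return m.astype(float)/255
def fitbox(masks,x0,dims,z0=0.,w=None,prj=None):
    """masks: {cam:bool mask}; dims L,W,h"""
    L,Wd,h=dims
    def cost(q):
        e=0
        for n,m in masks.items():
            s=silh([(prj or proj)(n,box(q[0],q[1],q[2]/10,L,Wd,z0,z0+h))])
            e+=1-np.minimum(s,m).sum()/np.maximum(s,m).sum()
        return e
    best=None
    for y in x0[2]:
        q0=np.array([x0[0],x0[1],y*10])
        r=minimize(cost,q0,method="Nelder-Mead",options=dict(initial_simplex=q0+np.array([[0,0,0],[.01,0,0],[0,.01,0],[0,0,1.5]]),xatol=1e-4,fatol=1e-4))
        if best is None or r.fun<best.fun: best=r
    q=best.x.copy(); q[2]/=10
    return q,best.fun
def wpic(name,im): cv2.imwrite("pics/%s.png"%name,im)
E
python3 - <<'E'
from h import *
import pickle
out={}
for n in ["top","scene"]:
    env.camera(n)
    for t in ["cabinet","carton1_mid","sugar_mid","tin_mid","tray_floor","tray_panel","jar_green","mug","garlic"]:
        r=env.outline_of(n,t); out[n,t]=r
        print(n,t,[(round(d["conf"],2),np.round(d["at"]).tolist(),int(d["region"].sum())) for d in r][:7])
pickle.dump(out,open("o.pkl","wb"))
E
```

```text
top cabinet [(0.8, [119.0, 236.0], 6230), (0.39, [219.0, 236.0], 713)]
top carton1_mid [(0.98, [336.0, 200.0], 914)]
top sugar_mid [(0.94, [294.0, 183.0], 796), (0.36, [335.0, 198.0], 856)]
top tin_mid [(0.61, [158.0, 155.0], 557), (0.6, [220.0, 235.0], 682), (0.17, [244.0, 157.0], 373)]
top tray_floor [(0.69, [247.0, 231.0], 2923)]
top tray_panel [(0.94, [246.0, 234.0], 2737)]
top jar_green [(0.87, [211.0, 154.0], 1059), (0.43, [246.0, 158.0], 361)]
top mug [(0.7, [156.0, 155.0], 491), (0.51, [247.0, 231.0], 2743)]
top garlic [(0.77, [245.0, 157.0], 348), (0.43, [211.0, 155.0], 1023)]
scene cabinet [(0.84, [240.0, 319.0], 11988)]
scene carton1_mid [(0.81, [294.0, 155.0], 640)]
scene sugar_mid [(0.76, [261.0, 168.0], 498)]
scene tin_mid [(0.26, [293.0, 154.0], 611)]
scene tray_floor [(0.95, [297.0, 208.0], 4576)]
scene tray_panel [(0.57, [297.0, 206.0], 4598)]
scene jar_green [(0.74, [294.0, 209.0], 4606)]
scene mug [(0.56, [172.0, 257.0], 787)]
scene garlic [(0.46, [223.0, 200.0], 209)]
```

```bash
python3 - <<'E'
from h import *
import pickle
out=pickle.load(open("o.pkl","rb"))
for n in ["top","scene"]:
    env.camera(n)
    for t in ["carton2_mid","carton3_mid","carton4_mid"]:
        r=env.outline_of(n,t); out[n,t]=r
        print(n,t,[(round(d["conf"],2),np.round(d["at"]).tolist(),int(d["region"].sum())) for d in r][:7])
pickle.dump(out,open("o.pkl","wb"))
m={"top":out["top","cabinet"][0]["region"],"scene":out["scene","cabinet"][0]["region"]}
for k in [["top"],["scene"],["top","scene"]]:
    print("cab",fitbox({a:m[a] for a in k},(back("top",(117,236),.142)[0],back("top",(117,236),.142)[1],[1.4,1.6,1.75]),(.17,.18,.142)))
m={"top":out["top","sugar_mid"][0]["region"],"scene":out["scene","sugar_mid"][0]["region"]}
for k in [["top"],["top","scene"]]:
    print("sug",fitbox({a:m[a] for a in k},(*back("top",(295,181),.05)[:2],[-.2,0.2]),(.08,.056,.052)))
for at in out["top","tin_mid"]: print(back("top",at["at"],.09))
print("bar?",back("top",(285,229),.125), "jar",back("top",(212,150),.12),"garlic",back("top",(246,158),.04))
E
```

```text
top carton2_mid [(0.91, [385.0, 258.0], 949)]
top carton3_mid [(0.68, [385.0, 207.0], 978), (0.51, [214.0, 157.0], 1015)]
top carton4_mid [(0.57, [337.0, 257.0], 931)]
scene carton2_mid [(0.62, [354.0, 144.0], 557)]
scene carton3_mid [(0.92, [313.0, 135.0], 475), (0.68, [295.0, 208.0], 4532)]
scene carton4_mid [(0.84, [343.0, 171.0], 647), (0.67, [295.0, 210.0], 4357)]
cab (array([0.46952404, 0.2880025 , 1.48345105]), np.float64(0.14633939192606904))
cab (array([0.46682024, 0.28978021, 1.47348654]), np.float64(0.04491965076553206))
cab (array([0.46871373, 0.28824048, 1.48431125]), np.float64(0.19257089469940747))
sug (array([ 0.61716042, -0.12420284, -0.23872388]), np.float64(0.08757938799076193))
sug (array([ 0.61779938, -0.1242109 , -0.22842866]), np.float64(0.5626093238192532))
[0.66937945 0.21294359 0.09      ]
[0.47360241 0.05810926 0.09      ]
[0.6647513  0.00474861 0.09      ]
bar? [ 0.48622321 -0.09299896  0.125     ] jar [0.67353029 0.07921683 0.12      ] garlic [6.75926887e-01 5.26922814e-04 4.00000000e-02]
```

```bash
python3 - <<'E'
from h import *
import pickle
out=pickle.load(open("o.pkl","rb"))
res={}
for i in range(1,5):
    t=f"carton{i}_mid"
    m={n:out[n,t][0]["region"] for n in ("top","scene")}
    p=back("top",out["top",t][0]["at"],.028)
    for k in [["top"],["top","scene"]]:
        q,e=fitbox({a:m[a] for a in k},(p[0],p[1],[1.35,1.57,1.8]),(.09,.06,.028)); print(t,np.round(q,4),round(e,3))
    res[t]=q
# tray
def tray(q):
    x,y,a=q
    return [box(x,y,a,.15,.13,0,.014),box(x,y,a,.008,.176,0,.139,cx=-.079),box(x,y,a,.02,.014,.055,.125,cx=-.121)]
# tin as polygon
def tin(x,y,z0):
    th=np.linspace(0,2*np.pi,40); return np.vstack([np.c_[x+.034*np.cos(th),y+.034*np.sin(th),0*th+z] for z in (z0,z0+.077)]+[np.c_[x+.008*np.cos(th),y+.008*np.sin(th),0*th+z0+.09]])
mm={"top":out["top","tray_panel"][0]["region"]|out["top","tin_mid"][1]["region"]}
def cost(q):
    e=0
    for n,m in mm.items():
        s=silh([proj(n,b) for b in tray([q[0],q[1],q[2]/10])]+[proj(n,tin(.473,.055,.006))]); e+=1-np.minimum(s,m).sum()/np.maximum(s,m).sum()
    return e
q0=np.array([.475,.028,15.2]); best=None
for a in (15,15.7,16.3):
    q0[2]=a
    r=minimize(cost,q0,method="Nelder-Mead",options=dict(initial_simplex=q0+np.array([[0,0,0],[.01,0,0],[0,.01,0],[0,0,1.]]),xatol=1e-4,fatol=1e-4))
    if best is None or r.fun<best.fun: best=r
q=best.x.copy();q[2]/=10;print("tray",q,best.fun); res["tray"]=q
res["cab"]=np.array([.467,.2895,1.475]);res["sug"]=np.array([.617,-.1242,-.235])
pickle.dump(res,open("res.pkl","wb"))
for n in ("top","scene"):
    im=env.camera(n)
    im=cv2.resize(im,None,fx=2,fy=2) if 0 else im
    big=cv2.resize(im,(1536,1152),interpolation=cv2.INTER_CUBIC)
    def draw(P,c):
        h=cv2.convexHull(np.float32(proj(n,P))).reshape(-1,2); cv2.polylines(big,[np.int32(h*3+1)],True,c,1)
    for i in range(1,5):
        draw(box(*res[f"carton{i}_mid"],.09,.06,0,.028),(0,255,0))
    for b in tray(q): draw(b,(255,0,255))
    draw(tin(.473,.058,.006),(255,255,0))
    draw(box(*res["cab"],.17,.18,0,.142),(0,0,255));draw(box(*res["cab"],.17,.18,.142,.142),(0,0,255))
    draw(box(*res["sug"],.08,.056,0,.052),(0,255,255))
    if n=="top": cv2.imwrite("pics/ov_top.png",big[400:1000,200:1000]); cv2.imwrite("pics/ov_top2.png",big[400:1000,500:1300])
    else: cv2.imwrite("pics/ov_scene.png",big[500:1100,450:1200]); cv2.imwrite("pics/ov_scene2.png",big[330:730,600:1200])
E
```

```text
carton1_mid [ 0.5731 -0.2329  1.3991] 0.091
carton1_mid [ 0.5723 -0.2336  1.4185] 0.201Traceback (most recent call last):
  File "<stdin>", line 10, in <module>
  File "h.py", line 49, in fitbox
    r=minimize(cost,q0,method="Nelder-Mead",options=dict(initial_simplex=q0+np.array([[0,0,0],[.01,0,0],[0,.01,0],[0,0,1.5]]),xatol=1e-4,fatol=1e-4))
    res = _minimize_neldermead(fun, x0, args, callback, bounds=bounds,
                               **options)
    fxr = func(xr)
    fx = function(np.copy(x), *(wrapper_args + args))
  File "h.py", line 43, in cost
    s=silh([(prj or proj)(n,box(q[0],q[1],q[2]/10,L,Wd,z0,z0+h))])
            ~~~~~~~~~~~~~^^^^^^^^^^^^^^^^^^^^^^^^^^^^^^^^^^^^^^^
  File "h.py", line 7, in proj
    c=env.calibration(n); X=np.atleast_2d(X)@c["R"].T+c["t"]
ValueError: time passes only in moves, steps and waits
```

```bash
python3 - <<'E'
from rig import env
import pickle
print(env.state()["clock"])
pickle.dump({n:env.calibration(n) for n in ("top","scene","wrist")},open("cal.pkl","wb"))
E
sed -i 's/env.calibration(\([a-z"]*\))/CAL[\1]/; s/^H,W=384,512/import pickle\nCAL=pickle.load(open("\.\/cal.pkl","rb"))\nH,W=384,512/' h.py; grep -n CAL h.py
cat > fit1.py <<'E'
from h import *
out=pickle.load(open("o.pkl","rb"))
res={}
for i in range(1,5):
    t=f"carton{i}_mid"
    m={n:out[n,t][0]["region"] for n in ("top","scene")}
    p=back("top",out["top",t][0]["at"],.028)
    for k in [["top"],["top","scene"]]:
        q,e=fitbox({a:m[a] for a in k},(p[0],p[1],[1.35,1.57,1.8]),(.09,.06,.028)); print(t,np.round(q,4),round(e,3))
    res[t]=q
def tray(q):
    x,y,a=q
    return [box(x,y,a,.15,.13,0,.014),box(x,y,a,.008,.176,0,.139,cx=-.079),box(x,y,a,.02,.014,.055,.125,cx=-.121)]
def tin(x,y,z0):
    th=np.linspace(0,2*np.pi,40); return np.vstack([np.c_[x+.034*np.cos(th),y+.034*np.sin(th),0*th+z] for z in (z0,z0+.077)]+[np.c_[x+.008*np.cos(th),y+.008*np.sin(th),0*th+z0+.09]])
mm={"top":out["top","tray_panel"][0]["region"]|out["top","tin_mid"][1]["region"],"scene":out["scene","tray_panel"][0]["region"]}
def cost(q):
    e=0
    for n,m in mm.items():
        s=silh([proj(n,b) for b in tray([q[0],q[1],q[2]/10])]+[proj(n,tin(.473,.055,.006))]); e+=1-np.minimum(s,m).sum()/np.maximum(s,m).sum()
    return e
q0=np.array([.475,.028,15.2]); best=None
for a in (15,15.7,16.3):
    q0[2]=a
    r=minimize(cost,q0,method="Nelder-Mead",options=dict(initial_simplex=q0+np.array([[0,0,0],[.01,0,0],[0,.01,0],[0,0,1.]]),xatol=1e-4,fatol=1e-4))
    if best is None or r.fun<best.fun: best=r
q=best.x.copy();q[2]/=10;print("tray",q,best.fun); res["tray"]=q
res["cab"]=np.array([.467,.2895,1.475]);res["sug"]=np.array([.617,-.1242,-.235])
pickle.dump(res,open("res.pkl","wb"))
for n in ("top","scene"):
    im=cv2.imread(f"pics/a_{n}.png")
    big=cv2.resize(im,(1536,1152),interpolation=cv2.INTER_CUBIC)
    def draw(P,c):
        h=cv2.convexHull(np.float32(proj(n,P))).reshape(-1,2); cv2.polylines(big,[np.int32(h*3+1)],True,c,1)
    for i in range(1,5):
        draw(box(*res[f"carton{i}_mid"],.09,.06,0,.028),(0,255,0))
    for b in tray(q): draw(b,(255,0,255))
    draw(tin(.473,.058,.006),(255,255,0))
    draw(box(*res["cab"],.17,.18,0,.142),(0,0,255));draw(box(*res["cab"],.17,.18,.142,.142),(0,0,255))
    draw(box(*res["sug"],.08,.056,0,.052),(0,255,255))
    if n=="top": cv2.imwrite("pics/ov_top.png",big[400:1000,200:1000]); cv2.imwrite("pics/ov_top2.png",big[400:1000,500:1300])
    else: cv2.imwrite("pics/ov_scene.png",big[500:1100,450:1200]); cv2.imwrite("pics/ov_scene2.png",big[330:730,600:1200])
E
python3 fit1.py
```

```text
1.55
6:CAL=pickle.load(open("cal.pkl","rb"))
9:    c=CAL[n]; X=np.atleast_2d(X)@c["R"].T+c["t"]
13:    c=CAL[n]; f=H/2/np.tan(np.radians(c["fov_y"])/2)
17:    c=CAL["wrist"]; M=c["mount"]; f=H/2/np.tan(np.radians(c["fov_y"])/2)
24:    c=CAL["wrist"]; M=c["mount"]; f=H/2/np.tan(np.radians(c["fov_y"])/2)
carton1_mid [ 0.5731 -0.2329  1.3991] 0.091
carton1_mid [ 0.5723 -0.2336  1.4185] 0.201
carton2_mid [ 0.4279 -0.3489  1.7353] 0.092
carton2_mid [ 0.4283 -0.3485  1.7392] 0.206
carton3_mid [ 0.5589 -0.3547  1.6387] 0.063
carton3_mid [ 0.559  -0.3548  1.6561] 0.258
carton4_mid [ 0.4239 -0.2323  1.5435] 0.087
carton4_mid [ 0.4243 -0.2334  1.588 ] 0.224
tray [0.48183195 0.03093656 1.63307801] 0.3368158510259083
```

View pics/ov_top.png

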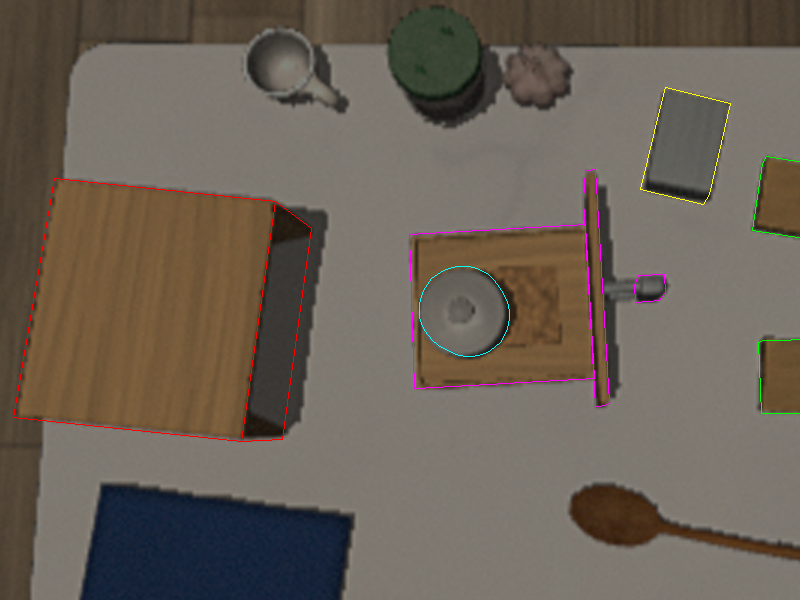

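View pics/ov_top2.png

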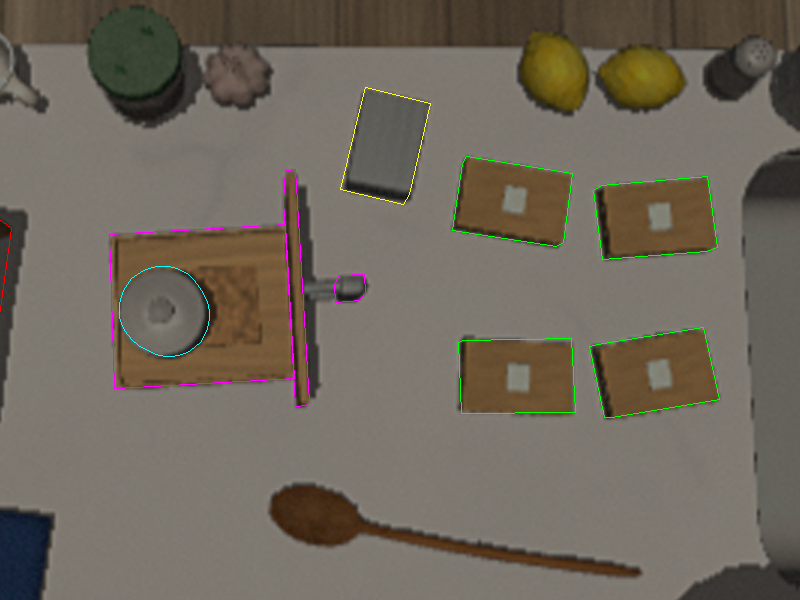

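View pics/ov_scene.png

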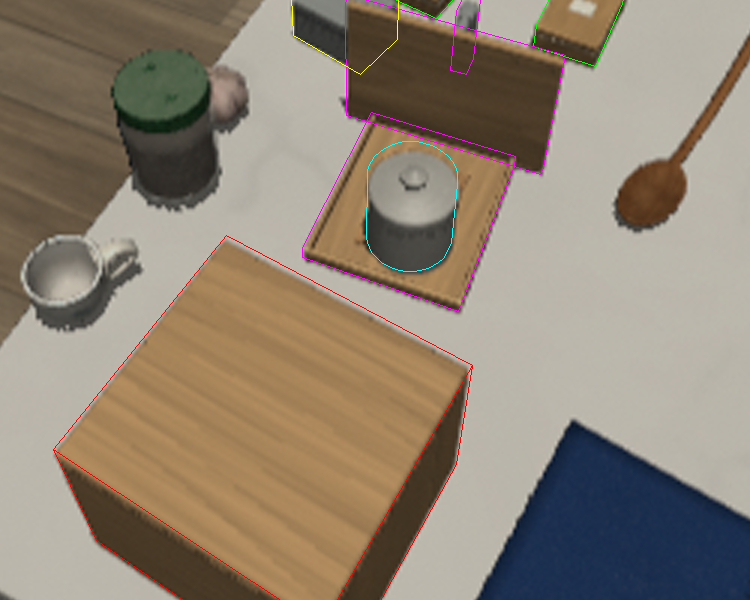

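View pics/ov_scene2.png

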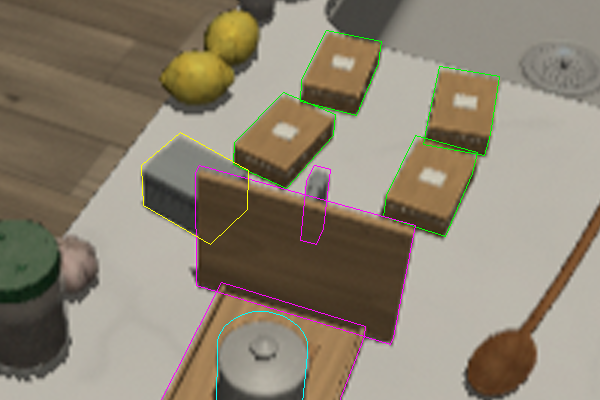

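```bash
cat >> h.py <<'E'
PZ=.1673
def plan(x,y,pz,yaw):
    """delta for the call: pinch at x,y,pz, jaw axis perpendicular to 'yaw' (object lengthwise)"""
    s=env.state(); p=np.array(s["tcp_pos"]); R=Rot.from_euler("xyz",s["eef_rot"]).as_matrix()
    best=None
    for k in (0,np.pi):
        a=yaw+np.pi/2+k
        ty=np.array([np.cos(a),np.sin(a),0]); tx=np.array([0,0,-1.]); T=np.c_[tx,ty,np.cross(tx,ty)]
        rv=Rot.from_matrix(T@R.T).as_rotvec(degrees=True)
        if best is None or np.linalg.norm(rv)<np.linalg.norm(best): best=rv
    d=(np.array([x,y,pz+PZ])-p)*100
    print("t=%.2f"%s["clock"],"travel",np.round(d,2).tolist(),"twist",np.round(best,2).tolist(),"pinch",np.round((p+R[:,0]*PZ)*1000,1),"j7",round(s["joints"][6],2),"w",round(s["gripper_width"]*1000,1),"F",np.round(s["force"],1))
    return d,best
def rows(a,*wps): pass
E
python3 - <<'E'
from h import *
plan(.473,.058,.30,1.633)
plan(.473,.058,.056,1.633)
E
```

```text
t=1.55 travel [23.34, 74.23, 6.26] twist [0.0, 0.0, 74.26] pinch [ 239.6 -684.3  237.4] j7 -0.08 w 92.8 F [ 0.2 -0.5 -1.1]
t=1.55 travel [23.34, 74.23, -18.14] twist [0.0, 0.0, 74.26] pinch [ 239.6 -684.3  237.4] j7 -0.08 w 92.8 F [ 0.2 -0.5 -1.1]
```

Request:
arm_command([
  {"travel":[25,25,6],"twist":[0,0,74.3],"fingers":9.3},
  {"travel":[25,25,6],"twist":[0,0,74.3],"fingers":9.3},
  {"travel":[25,25,6],"twist":[0,0,74.3],"fingers":9.3},
  {"travel":[25,25,6],"twist":[0,0,74.3],"fingers":9.3},
  {"travel":[25,25,6],"twist":[0,0,74.3],"fingers":9.3},
  {"travel":[25,25,6],"twist":[0,0,74.3],"fingers":9.3},
  {"travel":[25,25,6],"twist":[0,0,74.3],"fingers":9.3},
  {"travel":[23.3,74.2,2],"twist":[0,0,74.3],"fingers":9.3},
  {"travel":[23.3,74.2,2],"twist":[0,0,74.3],"fingers":9.3},
  {"travel":[23.3,74.2,2],"twist":[0,0,74.3],"fingers":9.3},
  {"travel":[23.3,74.2,2],"twist":[0,0,74.3],"fingers":9.3},
  {"travel":[23.3,74.2,2],"twist":[0,0,74.3],"fingers":9.3},
], force=30)

```text
clock: 2.75
tcp_pos: [0.4776, -0.1893, 0.4441]
eef_rot: [1.01, 1.57, -0.498]
force: [1.8, 1.0, -0.1]
gripper_width: 0.0928
```

```bash
python3 - <<'E'
from h import *
plan(.473,.058,.056,1.633)
E
```

```text
t=2.75 travel [-0.46, 24.73, -22.08] twist [0.02, 0.04, -0.01] pinch [ 477.8 -189.3  276.8] j7 0.12 w 92.8 F [ 1.8  1.  -0.1]
```

Request:
arm_command([
  {"travel":[-0.5,24.7,0],"twist":[0,0,0],"fingers":9.3},
  {"travel":[-0.5,24.7,0],"twist":[0,0,0],"fingers":9.3},
  {"travel":[-0.5,24.7,0],"twist":[0,0,0],"fingers":9.3},
  {"travel":[-0.5,24.7,0],"twist":[0,0,0],"fingers":9.3},
  {"travel":[-0.5,24.7,0],"twist":[0,0,0],"fingers":9.3},
  {"travel":[-0.5,24.7,-5],"twist":[0,0,0],"fingers":9.3},
  {"travel":[-0.5,24.7,-8],"twist":[0,0,0],"fingers":9.3},
  {"travel":[-0.5,24.7,-8],"twist":[0,0,0],"fingers":9.3},
])

```text
clock: 3.55
tcp_pos: [0.4717, 0.0578, 0.3615]
eef_rot: [-1.404, 1.566, -2.911]
force: [-0.9, -0.4, -0.5]
gripper_width: 0.0929
```

```bash
python3 - <<'E'
from h import *
plan(.473,.058,.056,1.633)
s=env.state(); im=env.camera("wrist")
th=np.linspace(0,2*np.pi,60)
for r,z in((.034,.083),(.008,.096),(.034,.006)):
    P=wproj(np.c_[.473+r*np.cos(th),.058+r*np.sin(th),0*th+z],s["tcp_pos"],s["eef_rot"])
    cv2.polylines(im,[np.int32(P)],True,(0,0,255),1)
wpic("w1",im)
E
```

```text
t=3.55 travel [0.13, 0.02, -13.82] twist [0.07, -0.28, -0.09] pinch [470.9  57.7 194.2] j7 -0.52 w 92.9 F [-0.9 -0.4 -0.5]
```

View pics/w1.png

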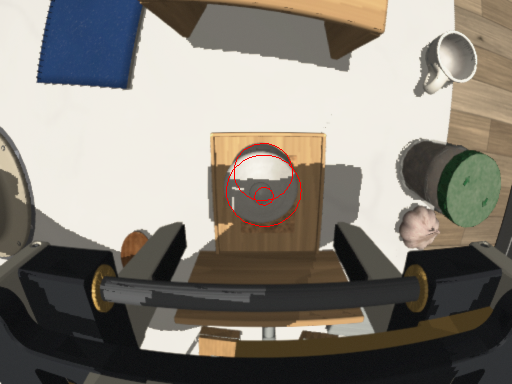

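Request:
arm_command([
  {"travel":[0.1,0,-5],"twist":[0,0,0],"fingers":9.3},
  {"travel":[0.1,0,-10],"twist":[0,0,0],"fingers":9.3},
  {"travel":[0.1,0,-13.8],"twist":[0,0,0],"fingers":9.3},
  {"travel":[0.1,0,-13.8],"twist":[0,0,0],"fingers":9.3},
  {"travel":[0.1,0,-13.8],"twist":[0,0,0],"fingers":5},
  {"travel":[0.1,0,-13.8],"twist":[0,0,0],"fingers":5},
  {"travel":[0.1,0,-13.8],"twist":[0,0,0],"fingers":5},
  {"travel":[0.1,0,-13.8],"twist":[0,0,0],"fingers":5},
  {"travel":[0.1,0,-13.8],"twist":[0,0,0],"fingers":5},
  {"travel":[0.1,0,-13.8],"twist":[0,0,0],"fingers":5},
], force=30)

```text
clock: 4.6
tcp_pos: [0.4734, 0.0576, 0.227]
eef_rot: [-0.492, 1.57, -2.0]
force: [-2.9, -0.9, 15.7]
gripper_width: 0.0674
```

```bash
python3 - <<'E'
from h import *
plan(.473,.058,.056,1.633)
# roof target in cab frame (38,-42)
x,y,a=.467,.2895,1.475
c,s=np.cos(a),np.sin(a)
for u,v in ((.038,-.042),(-.040,.032)):
    X,Y=x+c*u-s*v,y+s*u+c*v; print(X,Y)
u,v=.038,-.042
plan(x+c*u-s*v,y+s*u+c*v,.142+.052,1.475)
E
```

```text
t=4.60 travel [-0.04, 0.04, -0.37] twist [0.06, -0.03, -0.02] pinch [473.3  57.4  59.7] j7 -0.73 w 67.4 F [-2.9 -0.9 15.7]
0.5124421269051962 0.3233084767821925
0.4313207237439076 0.2527441943927025
t=4.60 travel [3.91, 26.57, 13.43] twist [0.06, -0.03, -9.07] pinch [473.3  57.4  59.7] j7 -0.73 w 67.4 F [-2.9 -0.9 15.7]
```

Request:
arm_command([
  {"travel":[0,0,5],"twist":[0,0,0],"fingers":5},
  {"travel":[0,0,10],"twist":[0,0,0],"fingers":5},
  {"travel":[0,0,15],"twist":[0,0,0],"fingers":5},
  {"travel":[0,0,19],"twist":[0,0,0],"fingers":5},
  {"travel":[0.5,4,19],"twist":[0,0,-5],"fingers":5},
  {"travel":[1,9,19],"twist":[0,0,-9],"fingers":5},
  {"travel":[2,14,19],"twist":[0,0,-9],"fingers":5},
  {"travel":[3,19,19],"twist":[0,0,-9],"fingers":5},
  {"travel":[3.9,24,19],"twist":[0,0,-9],"fingers":5},
  {"travel":[3.9,26.6,18],"twist":[0,0,-9],"fingers":5},
  {"travel":[3.9,26.6,17],"twist":[0,0,-9],"fingers":5},
  {"travel":[3.9,26.6,17],"twist":[0,0,-9],"fingers":5},
])

```text
clock: 5.8
tcp_pos: [0.5117, 0.3233, 0.396]
eef_rot: [-0.691, 1.567, -2.355]
force: [-0.4, -1.0, -2.5]
gripper_width: 0.0672
```

```bash
python3 - <<'E'
from h import *
plan(.5124,.3233,.1965,1.475)
im=env.camera("scene"); im=cv2.resize(im[150:384,100:400],None,fx=2.5,fy=2.5); wpic("s2",im)
E
```

```text
t=5.80 travel [0.07, 0.0, -3.22] twist [0.16, -0.16, -0.15] pinch [511.2 322.8 228.7] j7 -1.07 w 67.2 F [-0.4 -1.  -2.5]
```

View pics/s2.png

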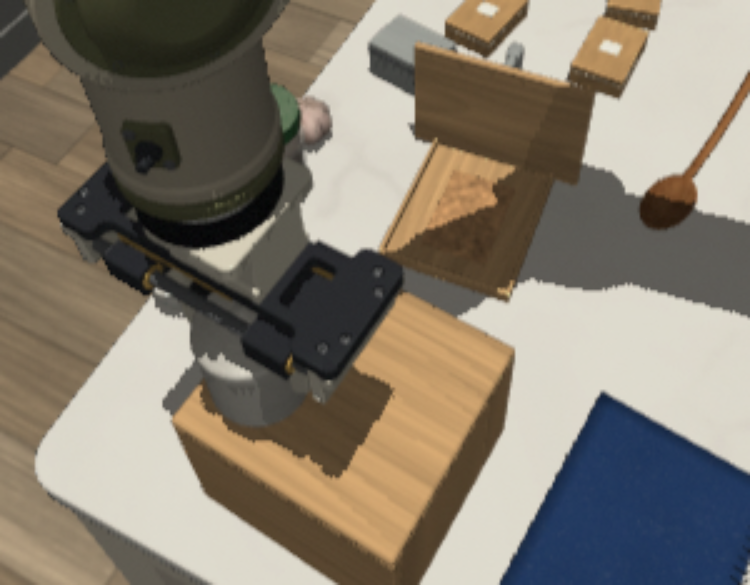

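Request:
arm_command([
  {"travel":[0.1,0,-1.5],"twist":[0,0,0],"fingers":5},
  {"travel":[0.1,0,-2.5],"twist":[0,0,0],"fingers":5},
  {"travel":[0.1,0,-3.0],"twist":[0,0,0],"fingers":5},
  {"travel":[0.1,0,-3.2],"twist":[0,0,0],"fingers":5},
  {"travel":[0.1,0,-3.2],"twist":[0,0,0],"fingers":5},
])

```text
clock: 6.35
tcp_pos: [0.5132, 0.3223, 0.3644]
eef_rot: [-0.582, 1.567, -2.248]
force: [-0.1, 0.6, -2.1]
gripper_width: 0.0673
```

Lower slightly until contact.

Request:
arm_command([
  {"travel":[0,0,-0.1],"twist":[0,0,0],"fingers":5},
  {"travel":[0,0,-0.2],"twist":[0,0,0],"fingers":5},
  {"travel":[0,0,-0.3],"twist":[0,0,0],"fingers":5},
  {"travel":[0,0,-0.3],"twist":[0,0,0],"fingers":5},
])

```text
clock: 6.75
tcp_pos: [0.513, 0.3224, 0.3631]
eef_rot: [-0.172, 1.568, -1.838]
force: [-3.7, -4.1, 11.8]
gripper_width: 0.0675
```

Request:
arm_command([
  {"travel":[0,0,0.1],"twist":[0,0,0],"fingers":9},
  {"travel":[0,0,0.1],"twist":[0,0,0],"fingers":9},
  {"travel":[0,0,0.1],"twist":[0,0,0],"fingers":9},
  {"travel":[0,0,0.1],"twist":[0,0,0],"fingers":9},
  {"travel":[0,0,5],"twist":[0,0,0],"fingers":9},
  {"travel":[0,0,10],"twist":[0,0,0],"fingers":9},
  {"travel":[0,0,11],"twist":[0,0,0],"fingers":9},
  {"travel":[-4,-6,11],"twist":[0,0,0],"fingers":9},
  {"travel":[-4,-12,11],"twist":[0,0,0],"fingers":9},
  {"travel":[-4,-17,11],"twist":[0,0,0],"fingers":9},
  {"travel":[-4,-22,11],"twist":[0,0,0],"fingers":9},
  {"travel":[-4,-27,11],"twist":[0,0,0],"fingers":9},
])

```text
clock: 7.95
tcp_pos: [0.4726, 0.0796, 0.4729]
eef_rot: [-0.125, 1.568, -1.79]
force: [1.1, 0.6, 0.2]
gripper_width: 0.09
```

```bash
cat > look.py <<'E'
from h import *
import sys
s=env.state()
for n in ("top","scene"):
    wpic(f"{sys.argv[1]}_{n}",cv2.resize(env.camera(n),(768,576)))
E
python3 look.py b; python3 -c "
from h import *
plan(.4243,-.2334,.2,1.565)"
```

```text
t=8.05 travel [-4.87, -30.83, -10.51] twist [0.37, -0.11, 5.64] pinch [472.6  73.8 305.1] j7 -0.57 w 89.8 F [-0.2  0.4 -0.8]
```

View pics/b_top.png

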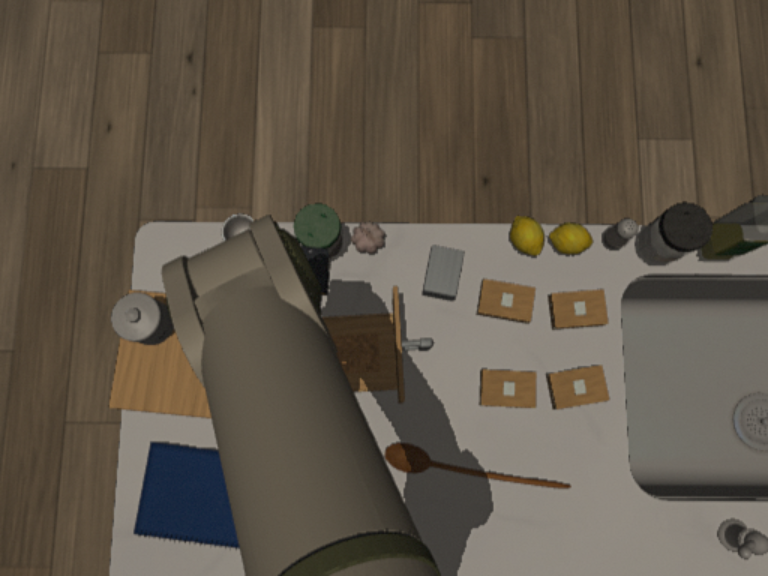

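View pics/b_scene.png

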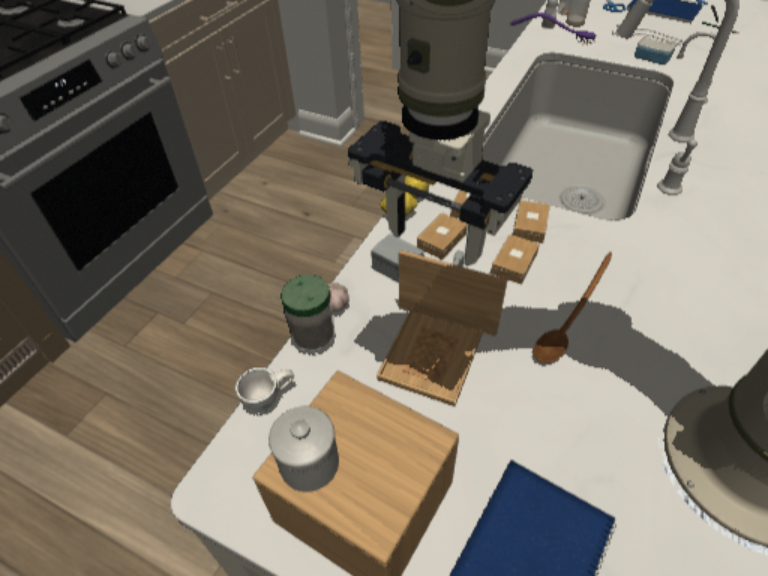

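Request:
arm_command([
  {"travel":[-1,-5,-4],"twist":[0,0,5.6],"fingers":9},
  {"travel":[-2,-10,-8],"twist":[0,0,5.6],"fingers":9},
  {"travel":[-3,-15,-10.5],"twist":[0,0,5.6],"fingers":9},
  {"travel":[-4,-20,-10.5],"twist":[0,0,5.6],"fingers":9},
  {"travel":[-4.9,-25,-10.5],"twist":[0,0,5.6],"fingers":9},
  {"travel":[-4.9,-30.8,-10.5],"twist":[0,0,5.6],"fingers":9},
  {"travel":[-4.9,-30.8,-10.5],"twist":[0,0,5.6],"fingers":9},
  {"travel":[-4.9,-30.8,-10.5],"twist":[0,0,5.6],"fingers":9},
])

```text
clock: 8.85
tcp_pos: [0.4229, -0.2387, 0.3665]
eef_rot: [-0.334, 1.563, -1.92]
force: [0.1, 0.9, -0.6]
gripper_width: 0.0904
```

```bash
cat > wfit.py <<'E'
from h import *
import sys
def wfit(names,q0,dims,z0=0.,tag=None):
    s=env.state(); p=np.array(s["tcp_pos"]); e=s["eef_rot"]; im=env.camera("wrist")
    prj=lambda n,X: wproj(X,p,e)
    c=prj(0,[[q0[0],q0[1],z0+dims[2]]])[0]
    bm=None
    for t in names:
        for d in env.outline_of("wrist",t):
            dd=np.hypot(*(np.array(d["at"])-c)); print(t,round(d["conf"],2),d["at"],int(d["region"].sum()),"dist",round(dd))
            if dd<40 and (bm is None or d["conf"]>bm[0]): bm=(d["conf"],d["region"])
        if bm is not None: break
    q=None
    if bm is not None:
        q,err=fitbox({"w":bm[1]},(q0[0],q0[1],[q0[2]-.1,q0[2],q0[2]+.1]),dims,z0,prj=prj); print("wfit",np.round(q,4),"iou err",round(err,3),"was",q0)
        h=cv2.convexHull(np.float32(prj(0,box(*q,dims[0],dims[1],z0,z0+dims[2])))); cv2.polylines(im,[np.int32(h)],True,(0,0,255),1)
        h=cv2.convexHull(np.float32(prj(0,box(*q,dims[0],dims[1],z0+dims[2],z0+dims[2])))); cv2.polylines(im,[np.int32(h)],True,(0,255,0),1)
    if tag: wpic(tag,im)
    return q
E
python3 - <<'E'
from wfit import *
q=wfit(["carton4_mid","carton1_mid"],[.4243,-.2334,1.565],(.09,.06,.028),tag="w2")
plan(*q[:2],.022,q[2])
E
```

```text
carton4_mid 0.6 [259.2, 165.3] 4383 dist 5
wfit [ 0.4223 -0.232   1.5347] iou err 0.051 was [0.4243, -0.2334, 1.565]
t=8.95 travel [-0.15, 0.17, -17.76] twist [0.33, -0.13, -1.55] pinch [ 423.5 -234.6  199.6] j7 0.07 w 90.1 F [ 0.1  1.8 -0.5]
```

View pics/w2.png

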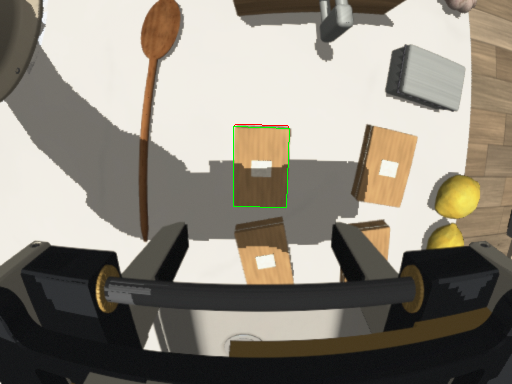

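Request:
arm_command([
  {"travel":[-0.1,0.2,-5],"twist":[0.3,0,-1.5],"fingers":9},
  {"travel":[-0.1,0.2,-10],"twist":[0.3,0,-1.5],"fingers":9},
  {"travel":[-0.1,0.2,-14],"twist":[0.3,0,-1.5],"fingers":9},
  {"travel":[-0.1,0.2,-16.5],"twist":[0.3,0,-1.5],"fingers":9},
  {"travel":[-0.1,0.2,-17.4],"twist":[0.3,0,-1.5],"fingers":9},
  {"travel":[-0.1,0.2,-17.4],"twist":[0.3,0,-1.5],"fingers":9},
  {"travel":[-0.1,0.2,-17.4],"twist":[0.3,0,-1.5],"fingers":9},
])

```text
clock: 9.65
tcp_pos: [0.4235, -0.231, 0.1938]
eef_rot: [-1.014, 1.569, -2.619]
force: [0.1, -0.4, 0.6]
gripper_width: 0.0902
```

```bash
python3 - <<'E'
from wfit import *
plan(.4223,-.232,.022,1.5347)
E
```

```text
t=9.65 travel [-0.12, -0.1, -0.45] twist [0.04, -0.07, -0.12] pinch [ 423.3 -231.1   26.5] j7 -0.17 w 90.2 F [ 0.1 -0.4  0.6]
```

Request:
arm_command([
  {"travel":[-0.1,-0.1,-0.4],"twist":[0,0,0],"fingers":9},
  {"travel":[-0.1,-0.1,-0.4],"twist":[0,0,0],"fingers":5},
  {"travel":[-0.1,-0.1,-0.4],"twist":[0,0,0],"fingers":5},
  {"travel":[-0.1,-0.1,-0.4],"twist":[0,0,0],"fingers":5},
  {"travel":[-0.1,-0.1,-0.4],"twist":[0,0,0],"fingers":5},
  {"travel":[-0.1,-0.1,-0.4],"twist":[0,0,0],"fingers":5},
  {"travel":[-0.1,-0.1,-0.4],"twist":[0,0,0],"fingers":5},
], force=25)

```text
clock: 10.35
tcp_pos: [0.4226, -0.2321, 0.19]
eef_rot: [-0.442, 1.57, -2.047]
force: [0.6, 0.5, 5.6]
gripper_width: 0.0598
```

```bash
python3 - <<'E'
from wfit import *
plan(.4223,-.232,.022,1.5347)
plan(.4818,.0309,.2,1.633)
E
```

```text
t=10.35 travel [-0.03, 0.01, -0.07] twist [0.05, -0.03, -0.11] pinch [ 422.6 -232.2   22.7] j7 -0.18 w 59.8 F [0.6 0.5 5.6]
t=10.35 travel [5.92, 26.3, 17.73] twist [0.06, -0.03, 5.52] pinch [ 422.6 -232.2   22.7] j7 -0.18 w 59.8 F [0.6 0.5 5.6]
```

Request:
arm_command([
  {"travel":[0,0,5],"twist":[0,0,0],"fingers":5},
  {"travel":[0,0,10],"twist":[0,0,0],"fingers":5},
  {"travel":[0,0,15],"twist":[0,0,0],"fingers":5},
  {"travel":[1,3,18],"twist":[0,0,5.5],"fingers":5},
  {"travel":[2,8,18],"twist":[0,0,5.5],"fingers":5},
  {"travel":[3,13,18],"twist":[0,0,5.5],"fingers":5},
  {"travel":[4,18,18],"twist":[0,0,5.5],"fingers":5},
  {"travel":[5,22,18],"twist":[0,0,5.5],"fingers":5},
  {"travel":[5.9,26.3,18],"twist":[0,0,5.5],"fingers":5},
  {"travel":[5.9,26.3,18],"twist":[0,0,5.5],"fingers":5},
  {"travel":[5.9,26.3,18],"twist":[0,0,5.5],"fingers":5},
])

```text
clock: 11.45
tcp_pos: [0.4813, 0.0319, 0.3696]
eef_rot: [-1.036, 1.569, -2.542]
force: [-0.5, -0.5, -1.0]
gripper_width: 0.0602
```

```bash
cat > wtray.py <<'E'
from h import *
import sys
def wtray(q,tag):
    s=env.state(); p=np.array(s["tcp_pos"]); e=s["eef_rot"]; im=env.camera("wrist"); wpic(tag+"_raw",im)
    big=cv2.resize(im,None,fx=1.5,fy=1.5,interpolation=cv2.INTER_CUBIC)
    def dr(P,c):
        P=np.vstack([np.linspace(P[i],P[(i+1)%4],20) for i in range(4)])
        cv2.polylines(big,[np.int32(wproj(P,p,e)*1.5)],True,c,1)
    def rect(L,Wd,z,cx=0): return box(q[0],q[1],q[2],L,Wd,z,z,cx=cx)[[0,2,6,4]]
    dr(rect(.15,.13,.014),(0,0,255)); dr(rect(.096,.066,.006),(0,255,0)); dr(rect(.008,.176,.139,-.079),(255,0,255)); dr(rect(.02,.014,.125,-.121),(255,255,0))
    wpic(tag,big)
    return p,e
if __name__=="__main__": wtray(eval(sys.argv[1]),sys.argv[2])
E
python3 wtray.py "[.4818,.0309,1.633]" w3; python3 -c "
from h import *
plan(.4818,.0309,.0297,1.633)"
```

```text
t=11.50 travel [0.06, 0.03, -17.26] twist [0.1, -0.12, -0.01] pinch [480.8  30.4 202.3] j7 -0.47 w 59.7 F [ 0.2 -0.6 -2. ]
```

View pics/w3.png

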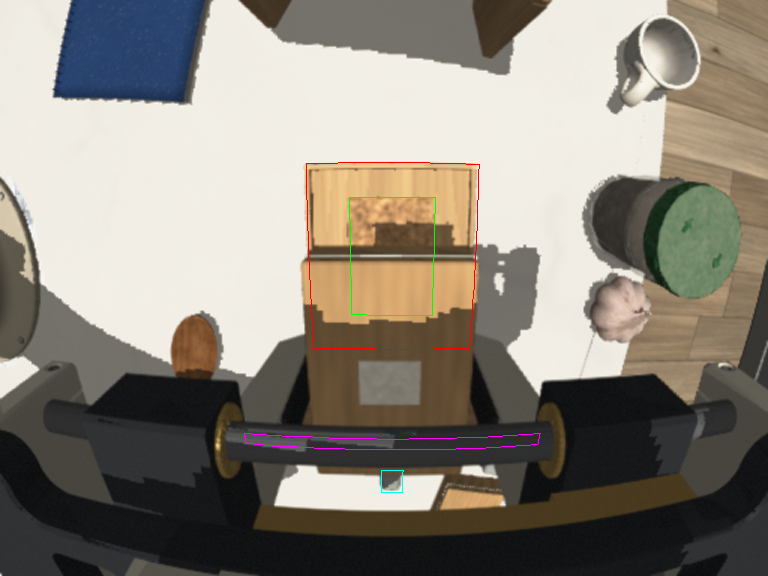

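Request:
arm_command([
  {"travel":[0.1,0,-5],"twist":[0,0,0],"fingers":5},
  {"travel":[0.1,0,-10],"twist":[0,0,0],"fingers":5},
  {"travel":[0.1,0,-14],"twist":[0,0,0],"fingers":5},
  {"travel":[0.1,0,-16],"twist":[0,0,0],"fingers":5},
  {"travel":[0.1,0,-16.8],"twist":[0,0,0],"fingers":5},
  {"travel":[0.1,0,-17],"twist":[0,0,0],"fingers":5},
  {"travel":[0.1,0,-17.1],"twist":[0,0,0],"fingers":5},
  {"travel":[0.1,0,-17.1],"twist":[0,0,0],"fingers":5},
])

```text
clock: 12.3
tcp_pos: [0.4825, 0.0303, 0.1996]
eef_rot: [-0.222, 1.569, -1.731]
force: [0.7, 0.2, -2.1]
gripper_width: 0.0599
```

```bash
python3 -c "
from h import *
plan(.4818,.0309,.0287,1.633)"
```

```text
t=12.30 travel [-0.07, 0.06, -0.36] twist [0.08, -0.01, 0.04] pinch [482.4  30.   32.3] j7 -0.74 w 59.9 F [ 0.7  0.2 -2.1]
```

Request:
arm_command([
  {"travel":[0,0.1,-0.2],"twist":[0,0,0],"fingers":5},
  {"travel":[0,0.1,-0.3],"twist":[0,0,0],"fingers":5},
  {"travel":[0,0.1,-0.4],"twist":[0,0,0],"fingers":5},
  {"travel":[0,0.1,-0.4],"twist":[0,0,0],"fingers":5},
])

```text
clock: 12.7
tcp_pos: [0.4826, 0.0312, 0.1965]
eef_rot: [0.555, 1.569, -0.955]
force: [-0.6, -0.2, 11.7]
gripper_width: 0.0597
```

Request:
arm_command([
  {"travel":[0,0,0],"twist":[0,0,0],"fingers":7.4},
  {"travel":[0,0,0],"twist":[0,0,0],"fingers":7.4},
  {"travel":[0,0,0],"twist":[0,0,0],"fingers":7.4},
  {"travel":[0,0,3],"twist":[0,0,0],"fingers":7.4},
  {"travel":[0,0,8],"twist":[0,0,0],"fingers":7.4},
  {"travel":[0,0,13],"twist":[0,0,0],"fingers":7.4},
  {"travel":[0,0,18],"twist":[0,0,0],"fingers":7.4},
  {"travel":[0,0,18],"twist":[0,0,0],"fingers":8.8},
  {"travel":[0,0,18],"twist":[0,0,0],"fingers":8.8},
])

```text
clock: 13.6
tcp_pos: [0.4825, 0.0308, 0.3775]
eef_rot: [1.013, 1.566, -0.497]
force: [0.0, -1.0, -0.7]
gripper_width: 0.0851
```

```bash
python3 wtray.py "[.4818,.0309,1.633]" w4; python3 - <<'E'
from wfit import *
q=wfit(["carton4_mid","carton1_mid"],[.4818,.0309,1.633],(.09,.06,.028),z0=.006,tag="w4b")
plan(.5723,-.2336,.2,1.41)
E
```

```text
carton4_mid 0.84 [258.8, 171.2] 4275 dist 4
carton4_mid 0.59 [343.9, 312.7] 152 dist 161
wfit [0.4814 0.0302 1.6296] iou err 0.045 was [0.4818, 0.0309, 1.633]
t=13.75 travel [9.01, -26.46, -0.8] twist [0.11, -0.08, -12.74] pinch [482.   30.7 208. ] j7 -0.49 w 87.7 F [0.2 0.1 0.3]
```

View pics/w4.png

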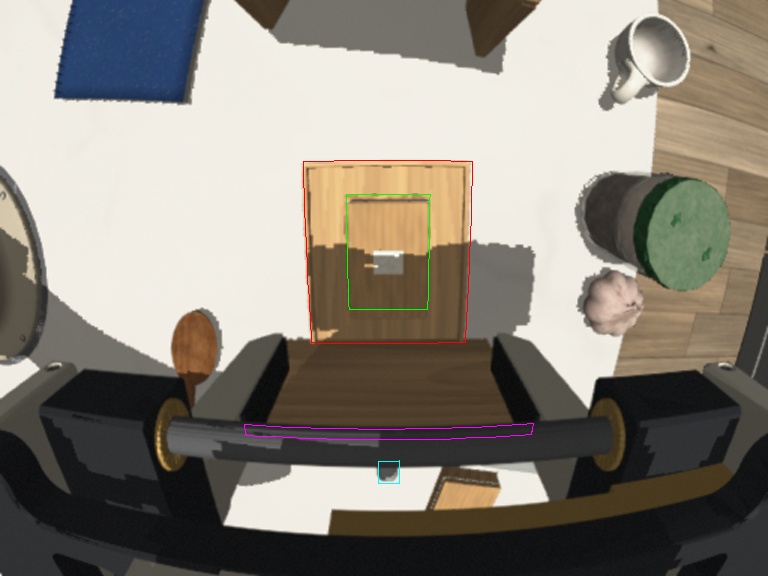

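View pics/w4b.png

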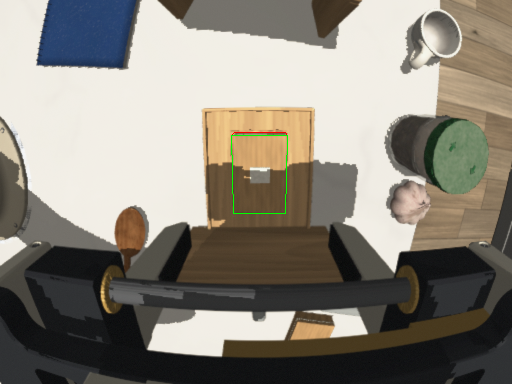

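Carton placed within 1 mm of the pad centre. Next: carton1.

Request:
arm_command([
  {"travel":[1,-5,0],"twist":[0,0,-4],"fingers":9},
  {"travel":[3,-10,0],"twist":[0,0,-8],"fingers":9},
  {"travel":[5,-15,0],"twist":[0,0,-12.7],"fingers":9},
  {"travel":[7,-20,0],"twist":[0,0,-12.7],"fingers":9},
  {"travel":[9,-25,-0.8],"twist":[0,0,-12.7],"fingers":9},
  {"travel":[9,-26.5,-0.8],"twist":[0,0,-12.7],"fingers":9},
  {"travel":[9,-26.5,-0.8],"twist":[0,0,-12.7],"fingers":9},
  {"travel":[9,-26.5,-0.8],"twist":[0,0,-12.7],"fingers":9},
  {"travel":[9,-26.5,-0.8],"twist":[0,0,-12.7],"fingers":9},
])

```text
clock: 14.65
tcp_pos: [0.5721, -0.2324, 0.3663]
eef_rot: [-1.269, 1.567, -2.998]
force: [-0.4, -0.1, 0.8]
gripper_width: 0.09
```

```bash
python3 - <<'E'
from wfit import *
q=wfit(["carton1_mid","carton4_mid"],[.5723,-.2336,1.41],(.09,.06,.028),tag="w5")
plan(*q[:2],.0225,q[2])
E
```

```text
carton1_mid 0.89 [260.1, 173.5] 4340 dist 4
wfit [ 0.5711 -0.2326  1.3909] iou err 0.051 was [0.5723, -0.2336, 1.41]
t=14.75 travel [-0.11, -0.03, -17.72] twist [0.07, -0.12, -1.28] pinch [ 571.9 -232.5  199.7] j7 -0.18 w 89.8 F [-0.2 -0.5 -0.3]
```

View pics/w5.png

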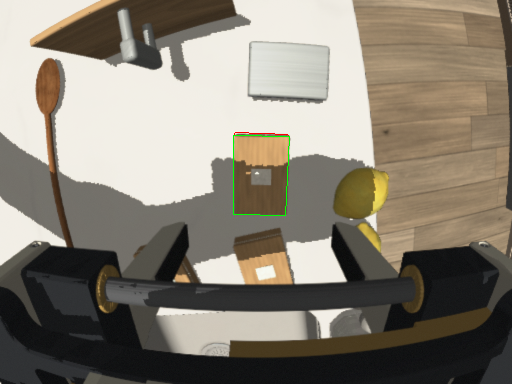

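Request:
arm_command([
  {"travel":[-0.1,0,-5],"twist":[0,0,-1.3],"fingers":9},
  {"travel":[-0.1,0,-10],"twist":[0,0,-1.3],"fingers":9},
  {"travel":[-0.1,0,-14],"twist":[0,0,-1.3],"fingers":9},
  {"travel":[-0.1,0,-16.5],"twist":[0,0,-1.3],"fingers":9},
  {"travel":[-0.1,0,-17.6],"twist":[0,0,-1.3],"fingers":9},
  {"travel":[-0.1,0,-17.7],"twist":[0,0,-1.3],"fingers":9},
  {"travel":[-0.1,0,-17.7],"twist":[0,0,-1.3],"fingers":5},
  {"travel":[-0.1,0,-17.7],"twist":[0,0,-1.3],"fingers":5},
  {"travel":[-0.1,0,-17.7],"twist":[0,0,-1.3],"fingers":5},
  {"travel":[-0.1,0,-17.7],"twist":[0,0,-1.3],"fingers":5},
  {"travel":[-0.1,0,-17.7],"twist":[0,0,-1.3],"fingers":5},
  {"travel":[-0.1,0,-17.7],"twist":[0,0,-1.3],"fingers":5},
], force=25)

```text
clock: 15.95
tcp_pos: [0.5716, -0.2326, 0.191]
eef_rot: [-0.193, 1.569, -1.945]
force: [-1.2, -0.3, 6.8]
gripper_width: 0.0601
```

```bash
python3 - <<'E'
from wfit import *
plan(.4816,.0305,.22,1.631)
E
```

```text
t=15.95 travel [-9.0, 26.31, 19.63] twist [0.11, -0.03, 13.79] pinch [ 571.4 -232.9   23.7] j7 -0.35 w 60.1 F [-1.2 -0.3  6.8]
```

Request:
arm_command([
  {"travel":[0,0,5],"twist":[0,0,0],"fingers":5},
  {"travel":[0,0,10],"twist":[0,0,0],"fingers":5},
  {"travel":[0,0,15],"twist":[0,0,0],"fingers":5},
  {"travel":[-2,3,18],"twist":[0,0,5],"fingers":5},
  {"travel":[-4,8,18],"twist":[0,0,10],"fingers":5},
  {"travel":[-6,13,18],"twist":[0,0,13.8],"fingers":5},
  {"travel":[-8,18,18],"twist":[0,0,13.8],"fingers":5},
  {"travel":[-9,22,18],"twist":[0,0,13.8],"fingers":5},
  {"travel":[-9,26.3,18],"twist":[0,0,13.8],"fingers":5},
  {"travel":[-9,26.3,18],"twist":[0,0,13.8],"fingers":5},
  {"travel":[-9,26.3,15],"twist":[0,0,13.8],"fingers":5},
  {"travel":[-9,26.3,12],"twist":[0,0,13.8],"fingers":5},
])

```text
clock: 17.15
tcp_pos: [0.4817, 0.0304, 0.311]
eef_rot: [0.753, 1.568, -0.757]
force: [0.3, -0.9, -2.4]
gripper_width: 0.0602
```

```bash
python3 - <<'E'
from wfit import *
plan(.4816,.0305,.0587,1.631)
E
```

```text
t=17.15 travel [-0.01, 0.01, -8.5] twist [0.11, 0.12, -0.03] pinch [482.1  30.1 143.7] j7 -0.6 w 60.2 F [ 0.3 -0.9 -2.4]
```

Request:
arm_command([
  {"travel":[0,0,-4],"twist":[0.1,0.1,0],"fingers":5},
  {"travel":[0,0,-7],"twist":[0.1,0.1,0],"fingers":5},
  {"travel":[0,0,-8],"twist":[0.1,0.1,0],"fingers":5},
  {"travel":[0,0,-8.4],"twist":[0.1,0.1,0],"fingers":5},
  {"travel":[0,0,-8.6],"twist":[0.1,0.1,0],"fingers":5},
  {"travel":[0,0,-8.6],"twist":[0.1,0.1,0],"fingers":5},
])

```text
clock: 17.75
tcp_pos: [0.482, 0.0303, 0.2258]
eef_rot: [1.408, 1.569, -0.103]
force: [0.3, -0.2, -2.0]
gripper_width: 0.0594
```

```bash
python3 - <<'E'
from wfit import *
plan(.4816,.0305,.0577,1.631)
E
```

```text
t=17.75 travel [-0.04, 0.02, -0.08] twist [0.01, 0.1, -0.02] pinch [482.3  30.3  58.5] j7 -0.75 w 59.4 F [ 0.3 -0.2 -2. ]
```

Just above contact; press down slightly, release, rise.

Request:
arm_command([
  {"travel":[0,0,-0.1],"twist":[0,0,0],"fingers":5},
  {"travel":[0,0,-0.2],"twist":[0,0,0],"fingers":5},
  {"travel":[0,0,-0.2],"twist":[0,0,0],"fingers":5},
  {"travel":[0,0,-0.1],"twist":[0,0,0],"fingers":7.4},
  {"travel":[0,0,-0.1],"twist":[0,0,0],"fingers":7.4},
  {"travel":[0,0,-0.1],"twist":[0,0,0],"fingers":7.4},
  {"travel":[0,0,3],"twist":[0,0,0],"fingers":7.4},
  {"travel":[0,0,8],"twist":[0,0,0],"fingers":7.4},
  {"travel":[0,0,13],"twist":[0,0,0],"fingers":7.4},
  {"travel":[0,0,15],"twist":[0,0,0],"fingers":7.4},
  {"travel":[0,0,15],"twist":[0,0,0],"fingers":8.8},
  {"travel":[0,0,15],"twist":[0,0,0],"fingers":8.8},
])

```text
clock: 18.95
tcp_pos: [0.4818, 0.0299, 0.3757]
eef_rot: [1.267, 1.568, -0.244]
force: [-0.3, 0.1, -0.3]
gripper_width: 0.0849
```

```bash
python3 wtray.py "[.4816,.0307,1.631]" w6;python3 - <<'E'
from wfit import *
q=wfit(["carton1_mid","carton4_mid"],[.4816,.0305,1.631],(.09,.06,.056),z0=.006,tag="w6b")
plan(.428,-.3485,.2,1.737)
E
```

```text
carton1_mid 0.57 [256.9, 177.5] 5163 dist 6
wfit [0.4818 0.0301 1.6514] iou err 0.055 was [0.4816, 0.0305, 1.631]
t=19.10 travel [-5.37, -37.87, -0.72] twist [0.02, -0.03, 6.05] pinch [481.6  30.2 207.2] j7 -0.51 w 87.9 F [-0.7  1.5  0.1]
```

View pics/w6.png

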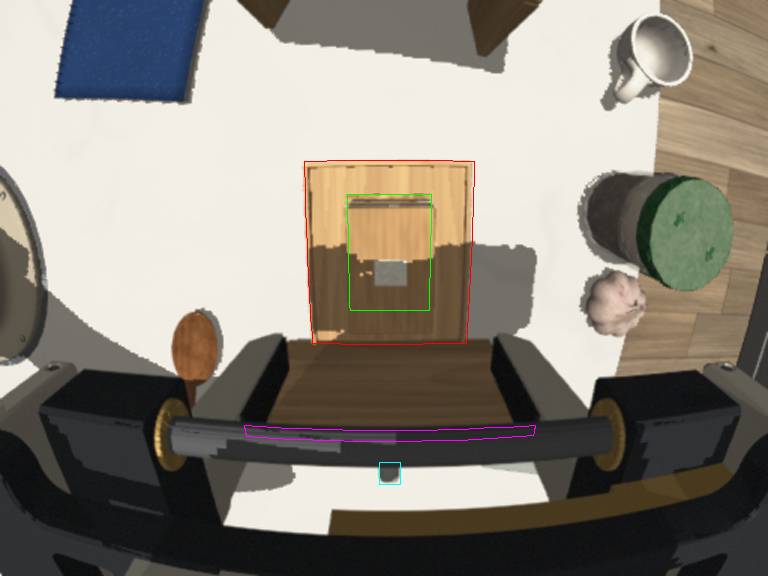

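View pics/w6b.png

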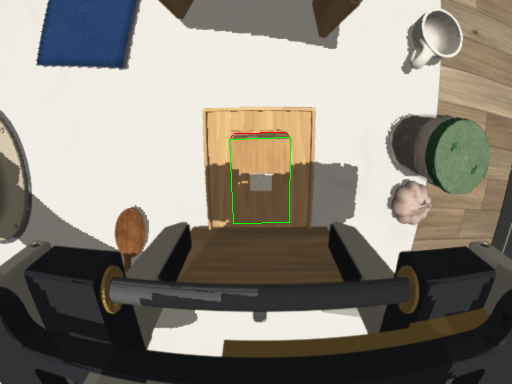

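Request:
arm_command([
  {"travel":[0,-5,0],"twist":[0,0,4],"fingers":9},
  {"travel":[-1,-10,0],"twist":[0,0,6],"fingers":9},
  {"travel":[-2,-15,0],"twist":[0,0,6],"fingers":9},
  {"travel":[-3,-20,0],"twist":[0,0,6],"fingers":9},
  {"travel":[-4,-25,0],"twist":[0,0,6],"fingers":9},
  {"travel":[-5,-30,-0.7],"twist":[0,0,6],"fingers":9},
  {"travel":[-5.4,-35,-0.7],"twist":[0,0,6],"fingers":9},
  {"travel":[-5.4,-37.9,-0.7],"twist":[0,0,6],"fingers":9},
  {"travel":[-5.4,-37.9,-0.7],"twist":[0,0,6],"fingers":9},
  {"travel":[-5.4,-37.9,-0.7],"twist":[0,0,6],"fingers":9},
  {"travel":[-5.4,-37.9,-0.7],"twist":[0,0,6],"fingers":9},
])

```text
clock: 20.2
tcp_pos: [0.428, -0.3473, 0.3667]
eef_rot: [-2.403, 1.569, 2.476]
force: [-0.0, -0.1, 0.9]
gripper_width: 0.09
```

```bash
python3 - <<'E'
from wfit import *
q=wfit(["carton2_mid","carton4_mid"],[.428,-.3485,1.737],(.09,.06,.028),tag="w7")
plan(*q[:2],.0225,q[2])
E
```

```text
carton2_mid 0.87 [258.8, 174.0] 4317 dist 4
wfit [ 0.4261 -0.3493  1.7516] iou err 0.051 was [0.428, -0.3485, 1.737]
t=20.30 travel [-0.21, -0.21, -17.75] twist [-0.02, -0.05, 0.74] pinch [ 428.  -347.2  200. ] j7 0.33 w 90.1 F [-0.5 -0.4  0. ]
```

View pics/w7.png

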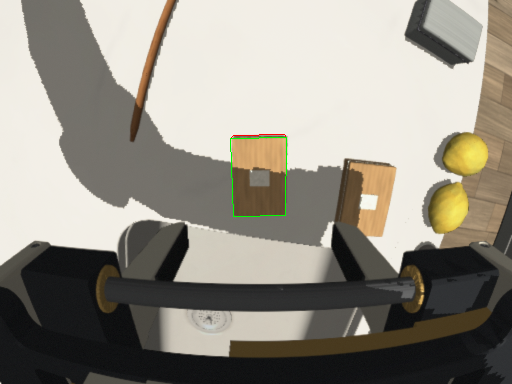

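Request:
arm_command([
  {"travel":[-0.2,-0.2,-5],"twist":[0,0,0.7],"fingers":9},
  {"travel":[-0.2,-0.2,-10],"twist":[0,0,0.7],"fingers":9},
  {"travel":[-0.2,-0.2,-14],"twist":[0,0,0.7],"fingers":9},
  {"travel":[-0.2,-0.2,-16.5],"twist":[0,0,0.7],"fingers":9},
  {"travel":[-0.2,-0.2,-17.6],"twist":[0,0,0.7],"fingers":9},
  {"travel":[-0.2,-0.2,-17.7],"twist":[0,0,0.7],"fingers":9},
  {"travel":[-0.2,-0.2,-17.7],"twist":[0,0,0.7],"fingers":5},
  {"travel":[-0.2,-0.2,-17.7],"twist":[0,0,0.7],"fingers":5},
  {"travel":[-0.2,-0.2,-17.7],"twist":[0,0,0.7],"fingers":5},
  {"travel":[-0.2,-0.2,-17.7],"twist":[0,0,0.7],"fingers":5},
  {"travel":[-0.2,-0.2,-17.7],"twist":[0,0,0.7],"fingers":5},
  {"travel":[-0.2,-0.2,-17.7],"twist":[0,0,0.7],"fingers":5},
], force=25)

```text
clock: 21.5
tcp_pos: [0.4263, -0.3495, 0.1911]
eef_rot: [0.01, 1.57, -1.381]
force: [-0.8, -0.3, 7.3]
gripper_width: 0.06
```

```bash
python3 - <<'E'
from wfit import *
plan(.4817,.0303,.2,1.633)
E
```

```text
t=21.50 travel [5.54, 37.98, 17.62] twist [0.04, 0.01, -6.74] pinch [ 426.4 -349.6   23.8] j7 0.11 w 60.0 F [-0.8 -0.3  7.3]
```

Request:
arm_command([
  {"travel":[0,0,5],"twist":[0,0,0],"fingers":5},
  {"travel":[0,0,10],"twist":[0,0,0],"fingers":5},
  {"travel":[0,0,15],"twist":[0,0,0],"fingers":5},
  {"travel":[1,3,18],"twist":[0,0,-3],"fingers":5},
  {"travel":[2,8,18],"twist":[0,0,-6.7],"fingers":5},
  {"travel":[3,13,18],"twist":[0,0,-6.7],"fingers":5},
  {"travel":[4,18,18],"twist":[0,0,-6.7],"fingers":5},
  {"travel":[4.5,23,18],"twist":[0,0,-6.7],"fingers":5},
  {"travel":[5,28,18],"twist":[0,0,-6.7],"fingers":5},
  {"travel":[5.5,33,18],"twist":[0,0,-6.7],"fingers":5},
  {"travel":[5.5,38,18],"twist":[0,0,-6.7],"fingers":5},
  {"travel":[5.5,38,18],"twist":[0,0,-6.7],"fingers":5},
])

```text
clock: 22.7
tcp_pos: [0.4811, 0.037, 0.3719]
eef_rot: [2.382, 1.568, 0.883]
force: [0.4, -0.4, -0.2]
gripper_width: 0.0601
```

```bash
python3 - <<'E'
from wfit import *
plan(.4817,.0303,.0868,1.633)
E
```

```text
t=22.70 travel [0.06, -0.67, -11.78] twist [-0.14, 0.11, -0.56] pinch [481.4  37.4 204.6] j7 -0.53 w 60.1 F [ 0.4 -0.4 -0.2]
```

Request:
arm_command([
  {"travel":[0.1,-0.7,-0.5],"twist":[-0.1,0.1,-0.6],"fingers":5},
  {"travel":[0.1,-0.7,-4],"twist":[-0.1,0.1,-0.6],"fingers":5},
  {"travel":[0.1,-0.7,-8],"twist":[-0.1,0.1,-0.6],"fingers":5},
  {"travel":[0.1,-0.7,-10.5],"twist":[-0.1,0.1,-0.6],"fingers":5},
  {"travel":[0.1,-0.7,-11.3],"twist":[-0.1,0.1,-0.6],"fingers":5},
  {"travel":[0.1,-0.7,-11.6],"twist":[-0.1,0.1,-0.6],"fingers":5},
  {"travel":[0.1,-0.7,-11.6],"twist":[-0.1,0.1,-0.6],"fingers":5},
  {"travel":[0.1,-0.7,-11.6],"twist":[-0.1,0.1,-0.6],"fingers":5},
])

```text
clock: 23.5
tcp_pos: [0.4824, 0.0296, 0.2569]
eef_rot: [1.834, 1.569, 0.324]
force: [0.2, 0.0, -0.8]
gripper_width: 0.0597
```

```bash
python3 - <<'E'
from wfit import *
plan(.4817,.0303,.0858,1.633)
E
```

```text
t=23.50 travel [-0.07, 0.07, -0.38] twist [-0.04, 0.11, 0.09] pinch [482.7  29.7  89.6] j7 -0.73 w 59.7 F [ 0.2  0.  -0.8]
```

Request:
arm_command([
  {"travel":[-0.1,0.1,-0.2],"twist":[0,0,0],"fingers":5},
  {"travel":[-0.1,0.1,-0.3],"twist":[0,0,0],"fingers":5},
  {"travel":[-0.1,0.1,-0.4],"twist":[0,0,0],"fingers":5},
  {"travel":[-0.1,0.1,-0.5],"twist":[0,0,0],"fingers":5},
  {"travel":[-0.1,0.1,-0.5],"twist":[0,0,0],"fingers":5},
])

```text
clock: 24.0
tcp_pos: [0.4814, 0.0307, 0.253]
eef_rot: [1.472, 1.567, -0.038]
force: [-2.6, -0.1, 16.7]
gripper_width: 0.0602
```

Contact. Release and rise.

Request:
arm_command([
  {"travel":[0,0,0.1],"twist":[0,0,0],"fingers":5},
  {"travel":[0,0,0.1],"twist":[0,0,0],"fingers":7.4},
  {"travel":[0,0,0.1],"twist":[0,0,0],"fingers":7.4},
  {"travel":[0,0,0.1],"twist":[0,0,0],"fingers":7.4},
  {"travel":[0,0,3],"twist":[0,0,0],"fingers":7.4},
  {"travel":[0,0,8],"twist":[0,0,0],"fingers":7.4},
  {"travel":[0,0,12],"twist":[0,0,0],"fingers":7.4},
  {"travel":[0,0,12],"twist":[0,0,0],"fingers":8.8},
  {"travel":[0,0,12],"twist":[0,0,0],"fingers":8.8},
])

```text
clock: 24.9
tcp_pos: [0.4814, 0.0303, 0.3736]
eef_rot: [1.426, 1.566, -0.085]
force: [-0.1, 0.1, -0.1]
gripper_width: 0.0849
```

```bash
python3 - <<'E'
from wfit import *
q=wfit(["carton2_mid","carton4_mid"],[.4816,.0305,1.631],(.09,.06,.084),z0=.006,tag="w8b")
plan(.559,-.3548,.2,1.65)
E
```

```text
carton2_mid 0.57 [257.5, 181.5] 6180 dist 9
carton2_mid 0.25 [410.9, 203.0] 1354 dist 152
wfit [0.4809 0.0308 1.6266] iou err 0.078 was [0.4816, 0.0305, 1.631]
t=25.00 travel [7.8, -38.51, -0.48] twist [0.03, 0.11, 1.07] pinch [481.3  30.3 204.8] j7 -0.54 w 87.6 F [-0.3 -0.4  0.1]
```

View pics/w8b.png

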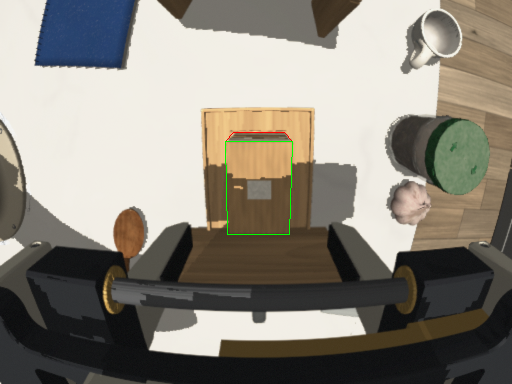

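Three stacked. Last carton3.

Request:
arm_command([
  {"travel":[1,-5,0],"twist":[0,0,1],"fingers":9},
  {"travel":[2,-10,0],"twist":[0,0,1],"fingers":9},
  {"travel":[3,-15,0],"twist":[0,0,1],"fingers":9},
  {"travel":[4,-20,0],"twist":[0,0,1],"fingers":9},
  {"travel":[5,-25,0],"twist":[0,0,1],"fingers":9},
  {"travel":[6,-30,-0.5],"twist":[0,0,1],"fingers":9},
  {"travel":[7,-35,-0.5],"twist":[0,0,1],"fingers":9},
  {"travel":[7.8,-38.5,-0.5],"twist":[0,0,1],"fingers":9},
  {"travel":[7.8,-38.5,-0.5],"twist":[0,0,1],"fingers":9},
  {"travel":[7.8,-38.5,-0.5],"twist":[0,0,1],"fingers":9},
  {"travel":[7.8,-38.5,-0.5],"twist":[0,0,1],"fingers":9},
])

```text
clock: 26.1
tcp_pos: [0.5591, -0.3529, 0.3658]
eef_rot: [2.954, 1.569, 1.463]
force: [-0.0, 1.1, -0.9]
gripper_width: 0.0899
```

```bash
python3 - <<'E'
from wfit import *
q=wfit(["carton3_mid","carton4_mid"],[.559,-.3548,1.65],(.09,.06,.028),tag="w9")
plan(*q[:2],.0225,q[2])
E
```

```text
carton3_mid 0.64 [260.9, 175.5] 4342 dist 3
wfit [ 0.5575 -0.3556  1.659 ] iou err 0.051 was [0.559, -0.3548, 1.65]
t=26.20 travel [-0.18, -0.29, -17.69] twist [-0.02, 0.06, 0.44] pinch [ 559.5 -352.7  199.4] j7 0.16 w 89.9 F [-0.   0.1  1.1]
```

View pics/w9.png

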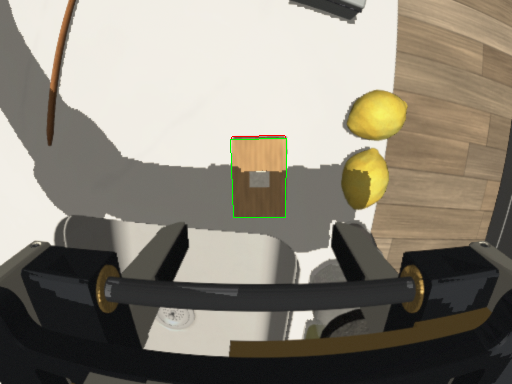

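Request:
arm_command([
  {"travel":[-0.2,-0.3,-5],"twist":[0,0,0.4],"fingers":9},
  {"travel":[-0.2,-0.3,-10],"twist":[0,0,0.4],"fingers":9},
  {"travel":[-0.2,-0.3,-14],"twist":[0,0,0.4],"fingers":9},
  {"travel":[-0.2,-0.3,-16.5],"twist":[0,0,0.4],"fingers":9},
  {"travel":[-0.2,-0.3,-17.6],"twist":[0,0,0.4],"fingers":9},
  {"travel":[-0.2,-0.3,-17.7],"twist":[0,0,0.4],"fingers":9},
  {"travel":[-0.2,-0.3,-17.7],"twist":[0,0,0.4],"fingers":5},
  {"travel":[-0.2,-0.3,-17.7],"twist":[0,0,0.4],"fingers":5},
  {"travel":[-0.2,-0.3,-17.7],"twist":[0,0,0.4],"fingers":5},
  {"travel":[-0.2,-0.3,-17.7],"twist":[0,0,0.4],"fingers":5},
  {"travel":[-0.2,-0.3,-17.7],"twist":[0,0,0.4],"fingers":5},
  {"travel":[-0.2,-0.3,-17.7],"twist":[0,0,0.4],"fingers":5},
], force=25)

```text
clock: 27.4
tcp_pos: [0.5575, -0.356, 0.1907]
eef_rot: [1.264, 1.569, -0.22]
force: [-0.5, 0.3, 6.9]
gripper_width: 0.0599
```

```bash
python3 - <<'E'
from wfit import *
plan(.4814,.0304,.21,1.631)
E
```

```text
t=27.40 travel [-7.61, 38.64, 18.66] twist [0.03, 0.13, -1.55] pinch [ 557.9 -356.1   23.4] j7 0.03 w 59.9 F [-0.5  0.3  6.9]
```

Request:
arm_command([
  {"travel":[0,0,5],"twist":[0,0,0],"fingers":5},
  {"travel":[0,0,10],"twist":[0,0,0],"fingers":5},
  {"travel":[0,0,15],"twist":[0,0,0],"fingers":5},
  {"travel":[-1,3,18.5],"twist":[0,0,-1.5],"fingers":5},
  {"travel":[-2,8,18.5],"twist":[0,0,-1.5],"fingers":5},
  {"travel":[-3,13,18.5],"twist":[0,0,-1.5],"fingers":5},
  {"travel":[-4,18,18.5],"twist":[0,0,-1.5],"fingers":5},
  {"travel":[-5,23,18.5],"twist":[0,0,-1.5],"fingers":5},
  {"travel":[-6,28,18.5],"twist":[0,0,-1.5],"fingers":5},
  {"travel":[-7,33,18.5],"twist":[0,0,-1.5],"fingers":5},
  {"travel":[-7.6,37,18.5],"twist":[0,0,-1.5],"fingers":5},
  {"travel":[-7.6,38.6,18.5],"twist":[0,0,-1.5],"fingers":5},
])

```text
clock: 28.6
tcp_pos: [0.4801, 0.0344, 0.3763]
eef_rot: [1.72, 1.568, 0.216]
force: [0.0, -0.9, -0.5]
gripper_width: 0.0598
```

Request:
arm_command([
  {"travel":[0,0,0],"fingers":5},
  {"travel":[0,0,0],"fingers":5},
])

```text
validation failed for argument at $.co...
```

```bash
python3 - <<'E'
from wfit import *
plan(.4814,.0304,.1144,1.631)
E
```

```text
t=28.60 travel [0.13, -0.4, -9.46] twist [-0.04, 0.16, -0.37] pinch [480.6  34.5 209. ] j7 -0.54 w 59.8 F [ 0.  -0.9 -0.5]
```

Request:
arm_command([
  {"travel":[0.1,-0.4,0],"twist":[0,0.1,-0.4],"fingers":5},
  {"travel":[0.1,-0.4,-3],"twist":[0,0.1,-0.4],"fingers":5},
  {"travel":[0.1,-0.4,-6],"twist":[0,0.1,-0.4],"fingers":5},
  {"travel":[0.1,-0.4,-8],"twist":[0,0.1,-0.4],"fingers":5},
  {"travel":[0.1,-0.4,-9],"twist":[0,0.1,-0.4],"fingers":5},
  {"travel":[0.1,-0.4,-9.3],"twist":[0,0.1,-0.4],"fingers":5},
  {"travel":[0.1,-0.4,-9.3],"twist":[0,0.1,-0.4],"fingers":5},
  {"travel":[0.1,-0.4,-9.3],"twist":[0,0.1,-0.4],"fingers":5},
])

```text
clock: 29.4
tcp_pos: [0.4814, 0.0302, 0.284]
eef_rot: [1.761, 1.568, 0.249]
force: [1.3, 0.4, -1.2]
gripper_width: 0.0599
```

```bash
python3 - <<'E'
from wfit import *
plan(.4814,.0304,.1134,1.631)
E
```

```text
t=29.40 travel [-0.0, 0.02, -0.33] twist [-0.03, 0.13, 0.06] pinch [481.8  30.3 116.7] j7 -0.7 w 59.9 F [ 1.3  0.4 -1.2]
```

Request:
arm_command([
  {"travel":[0,0,-0.2],"twist":[0,0,0],"fingers":5},
  {"travel":[0,0,-0.3],"twist":[0,0,0],"fingers":5},
  {"travel":[0,0,-0.4],"twist":[0,0,0],"fingers":5},
  {"travel":[0,0,-0.4],"twist":[0,0,0],"fingers":5},
  {"travel":[0,0,-0.4],"twist":[0,0,0],"fingers":5},
])

```text
clock: 29.9
tcp_pos: [0.4815, 0.0301, 0.2806]
eef_rot: [1.545, 1.568, 0.033]
force: [-0.5, -0.9, 7.3]
gripper_width: 0.0596
```

Request:
arm_command([
  {"travel":[0,0,0],"twist":[0,0,0],"fingers":7.4},
  {"travel":[0,0,0],"twist":[0,0,0],"fingers":7.4},
  {"travel":[0,0,0],"twist":[0,0,0],"fingers":7.4},
  {"travel":[0,0,3],"twist":[0,0,0],"fingers":7.4},
  {"travel":[0,0,8],"twist":[0,0,0],"fingers":7.4},
  {"travel":[0,0,10],"twist":[0,0,0],"fingers":7.4},
  {"travel":[0,0,10],"twist":[0,0,0],"fingers":7.4},
  {"travel":[0,0,10],"twist":[0,0,0],"fingers":7.4},
])

```text
clock: 30.7
tcp_pos: [0.4814, 0.0298, 0.3804]
eef_rot: [1.439, 1.567, -0.073]
force: [-0.5, -0.9, -0.0]
gripper_width: 0.0746
```

```bash
python3 wtray.py "[.4816,.0307,1.631]" w10;python3 - <<'E'
from wfit import *
q=wfit(["carton3_mid","carton4_mid"],[.4816,.0305,1.631],(.09,.06,.112),z0=.006,tag="w10b")
im=env.camera("scene"); wpic("s10",cv2.resize(im[100:300,150:450],None,fx=2.5,fy=2.5))
c,s=np.cos(1.631),np.sin(1.631)
b=(.4816-.121*c,.0307-.121*s); print(b)
plan(*b,.21,1.631)
E
```

```text
carton3_mid 0.65 [409.4, 199.5] 1311 dist 149
carton4_mid 0.68 [254.7, 132.7] 209 dist 65
carton4_mid 0.48 [260.0, 135.8] 235 dist 61
carton4_mid 0.28 [440.1, 149.6] 5964 dist 185
(np.float64(0.4888802447444504), np.float64(-0.09008078504654993))
t=30.95 travel [0.75, -12.03, -0.22] twist [-0.01, 0.06, 0.04] pinch [481.5  30.2 212.2] j7 -0.53 w 74.0 F [ 0.2  0.5 -0.4]
```

View pics/w10.png

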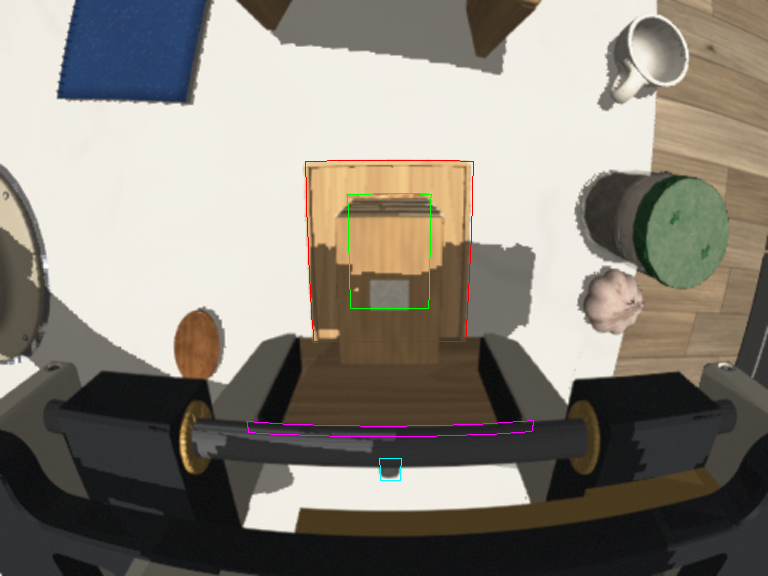

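View pics/s10.png

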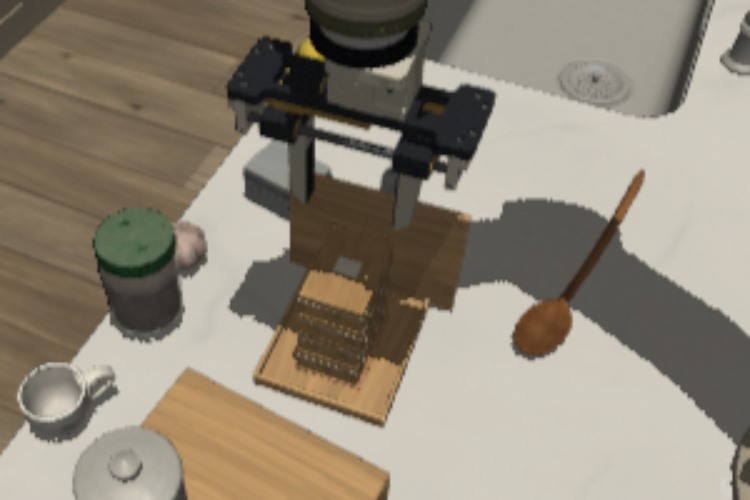

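Request:
arm_command([
  {"travel":[0.2,-4,0],"twist":[0,0,0],"fingers":6},
  {"travel":[0.4,-8,0],"twist":[0,0,0],"fingers":6},
  {"travel":[0.7,-12,0],"twist":[0,0,0],"fingers":6},
  {"travel":[0.7,-12,0],"twist":[0,0,0],"fingers":6},
  {"travel":[0.7,-12,0],"twist":[0,0,0],"fingers":6},
  {"travel":[0.7,-12,0],"twist":[0,0,0],"fingers":6},
])

```text
clock: 31.55
tcp_pos: [0.4883, -0.0888, 0.3792]
eef_rot: [2.532, 1.57, 1.022]
force: [-0.8, 0.4, 0.0]
gripper_width: 0.0596
```

```bash
python3 wtray.py "[.4816,.0307,1.631]" w11;python3 - <<'E'
from h import *
plan(.4889,-.0901,.095,1.631)
E
```

```text
t=31.60 travel [0.05, -0.15, -11.7] twist [-0.04, 0.04, -0.07] pinch [488.5 -88.4 212. ] j7 -0.29 w 59.9 F [0.2 0.2 0.8]
```

View pics/w11.png

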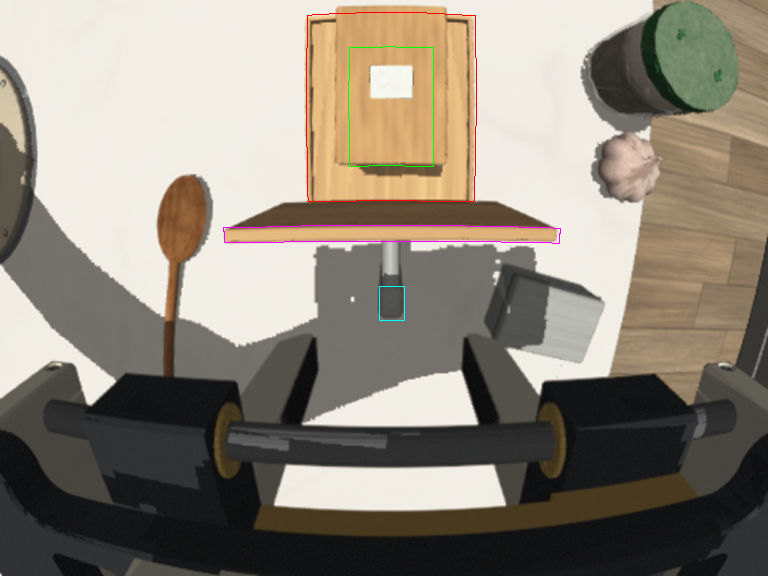

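Request:
arm_command([
  {"travel":[0,-0.1,-4],"twist":[0,0,0],"fingers":6},
  {"travel":[0,-0.1,-8],"twist":[0,0,0],"fingers":6},
  {"travel":[0,-0.1,-11],"twist":[0,0,0],"fingers":6},
  {"travel":[0,-0.1,-11.7],"twist":[0,0,0],"fingers":6},
  {"travel":[0,-0.1,-11.7],"twist":[0,0,0],"fingers":6},
  {"travel":[0,-0.1,-11.7],"twist":[0,0,0],"fingers":6},
])

```text
clock: 32.2
tcp_pos: [0.4889, -0.0889, 0.2634]
eef_rot: [1.855, 1.569, 0.347]
force: [-0.7, -0.3, -0.1]
gripper_width: 0.0598
```

```bash
python3 - <<'E'
from h import *
plan(.4889,-.0901,.095,1.631)
E
```

```text
t=32.20 travel [0.0, -0.12, -0.11] twist [-0.04, 0.12, -0.14] pinch [489.2 -88.7  96.1] j7 -0.49 w 59.8 F [-0.7 -0.3 -0.1]
```

Request:
arm_command([
  {"travel":[0,-0.1,-0.1],"twist":[0,0.1,-0.1],"fingers":0.5},
  {"travel":[0,-0.1,-0.1],"twist":[0,0.1,-0.1],"fingers":0.5},
  {"travel":[0,-0.1,-0.1],"twist":[0,0.1,-0.1],"fingers":0.5},
  {"travel":[0,-0.1,-0.1],"twist":[0,0.1,-0.1],"fingers":0.5},
  {"travel":[0,-0.1,-0.1],"twist":[0,0.1,-0.1],"fingers":0.5},
  {"travel":[0,-0.1,-0.1],"twist":[0,0.1,-0.1],"fingers":0.5},
  {"travel":[0,-0.1,-0.1],"twist":[0,0.1,-0.1],"fingers":0.5},
], force=50)

```text
clock: 32.9
tcp_pos: [0.4889, -0.0899, 0.2624]
eef_rot: [2.566, 1.57, 1.056]
force: [0.1, -0.5, 1.5]
gripper_width: 0.0135
```

```bash
python3 - <<'E'
from h import *
# cab refine using wrist picture w10_raw? just compute targets
cab=np.array([.467,.2895,1.475]); c,s=np.cos(1.475),np.sin(1.475)
def cp(u,v=0): return (cab[0]+c*u-s*v,cab[1]+s*u+c*v)
print("home bar",cp(-.131),"bar at nose 30mm before mouth",cp(-.085-.03-.075-.121))
plan(*cp(-.085-.02-.075-.121),.095,1.475); plan(*cp(-.131),.095,1.475)
E
```

```text
home bar (np.float64(0.45446986643440046), np.float64(0.1591006297836211)) bar at nose 30mm before mouth (np.float64(0.4372528890160194), np.float64(-0.020074077383922362))
t=32.90 travel [-5.07, 7.98, -0.01] twist [-0.03, 0.02, -8.99] pinch [488.9 -89.8  95.1] j7 -0.49 w 13.5 F [ 0.1 -0.5  1.5]
t=32.90 travel [-3.44, 24.9, -0.01] twist [-0.03, 0.02, -8.99] pinch [488.9 -89.8  95.1] j7 -0.49 w 13.5 F [ 0.1 -0.5  1.5]
```

Request:
arm_command([
  {"travel":[-0.3,0.4,0],"twist":[0,0,-0.5],"fingers":0.5},
  {"travel":[-0.8,1.2,0],"twist":[0,0,-1.4],"fingers":0.5},
  {"travel":[-1.4,2.1,0],"twist":[0,0,-2.4],"fingers":0.5},
  {"travel":[-2.0,3.1,0],"twist":[0,0,-3.5],"fingers":0.5},
  {"travel":[-2.6,4.1,0],"twist":[0,0,-4.6],"fingers":0.5},
  {"travel":[-3.2,5.1,0],"twist":[0,0,-5.7],"fingers":0.5},
  {"travel":[-3.8,6.0,0],"twist":[0,0,-6.8],"fingers":0.5},
  {"travel":[-4.4,6.9,0],"twist":[0,0,-7.8],"fingers":0.5},
  {"travel":[-4.8,7.6,0],"twist":[0,0,-8.6],"fingers":0.5},
  {"travel":[-5.1,8,0],"twist":[0,0,-9],"fingers":0.5},
  {"travel":[-5.1,8,0],"twist":[0,0,-9],"fingers":0.5},
  {"travel":[-5.1,8,0],"twist":[0,0,-9],"fingers":0.5},
])

```text
clock: 34.1
tcp_pos: [0.438, -0.0101, 0.2624]
eef_rot: [2.454, 1.57, 0.787]
force: [-0.1, -3.1, -0.3]
gripper_width: 0.0133
```

```bash
cat > wcab.py <<'E'
from h import *
import sys
def wcab(cab,tr,tag):
    s=env.state(); p=np.array(s["tcp_pos"]); e=s["eef_rot"]; im=env.camera("wrist"); wpic(tag+"_raw",im)
    big=cv2.resize(im,None,fx=1.5,fy=1.5,interpolation=cv2.INTER_CUBIC)
    def dr(P,c):
        P=np.vstack([np.linspace(P[i],P[(i+1)%len(P)],20) for i in range(len(P))])
        cv2.polylines(big,[np.int32(wproj(P,p,e)*1.5)],True,c,1)
    def rect(q,L,Wd,z,cx=0): return box(q[0],q[1],q[2],L,Wd,z,z,cx=cx)[[0,2,6,4]]
    dr(rect(cab,.17,.18,.142),(0,0,255)); dr(rect(cab,.17,.18,0),(0,128,255))
    dr(rect(tr,.15,.13,.014),(255,0,0)); dr(rect(tr,.008,.176,.139,-.079),(255,0,255)); dr(rect(tr,.09,.06,.118),(0,255,0))
    wpic(tag,big)
E
python3 - <<'E'
from wcab import *
cab=np.array([.467,.2895,1.475]); c,s=np.cos(1.475),np.sin(1.475)
st=env.state(); p=st["tcp_pos"]; R=Rot.from_euler("xyz",st["eef_rot"]).as_matrix()
pin=p+R[:,0]*PZ; a=np.arctan2(R[1,1],R[0,1])-np.pi/2
while a<0.5: a+=np.pi
a=a%(np.pi)
tr=np.array([pin[0]+.121*np.cos(a),pin[1]+.121*np.sin(a),a]); d=tr[:2]-cab[:2]
print("tray",tr,"in cab",d@[c,s],d@[-s,c])
wcab(cab,tr,"w12")
plan(.45447,.1591,.095,1.475)
env_s=env.camera("scene"); wpic("s12",cv2.resize(env_s[100:384,100:400],None,fx=2,fy=2))
E
```

```text
tray [0.44970843 0.11039369 1.47396137] in cab -0.17993905473981228 8.079564762613137e-05
t=34.15 travel [1.65, 16.92, -0.01] twist [-0.02, 0.02, 0.05] pinch [438.  -10.   95.1] j7 -0.8 w 13.7 F [ 0.4 -2.4 -0.6]
```

View pics/w12.png

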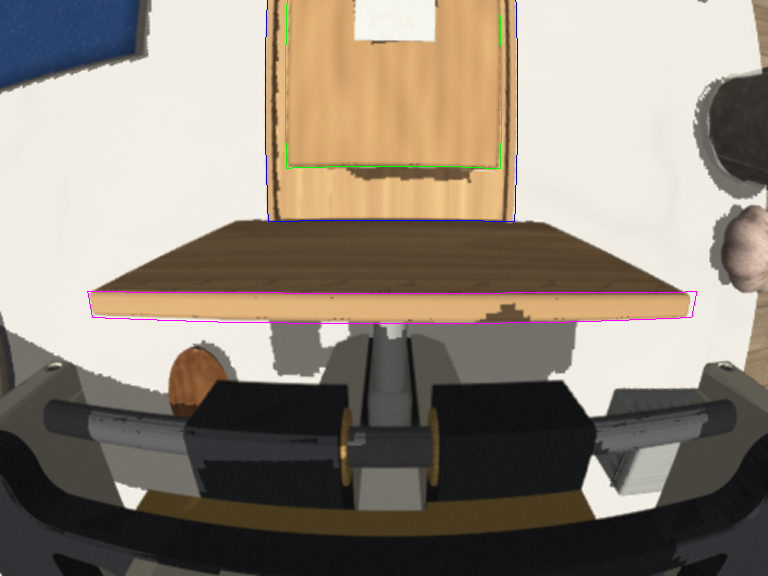

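View pics/s12.png

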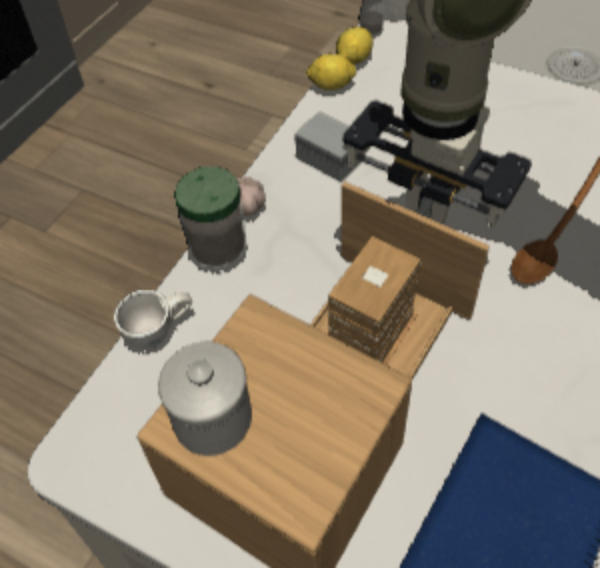

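Request:
arm_command([
  {"travel":[0.05,0.5,0],"twist":[0,0,0],"fingers":0.5},
  {"travel":[0.1,1.2,0],"twist":[0,0,0],"fingers":0.5},
  {"travel":[0.2,2.1,0],"twist":[0,0,0],"fingers":0.5},
  {"travel":[0.3,3.0,0],"twist":[0,0,0],"fingers":0.5},
  {"travel":[0.4,3.9,0],"twist":[0,0,0],"fingers":0.5},
  {"travel":[0.5,4.8,0],"twist":[0,0,0],"fingers":0.5},
  {"travel":[0.55,5.6,0],"twist":[0,0,0],"fingers":0.5},
  {"travel":[0.6,6.3,0],"twist":[0,0,0],"fingers":0.5},
  {"travel":[0.68,7,0],"twist":[0,0,0],"fingers":0.5},
  {"travel":[0.7,7.3,0],"twist":[0,0,0],"fingers":0.5},
  {"travel":[0.7,7.3,0],"twist":[0,0,0],"fingers":0.5},
])

```text
clock: 35.3
tcp_pos: [0.4446, 0.0625, 0.2624]
eef_rot: [-0.604, 1.57, -2.271]
force: [-1.1, -4.3, 3.5]
gripper_width: 0.0135
```

```bash
cat > trc.py <<'E'
from wcab import *
cab=np.array([.467,.2895,1.475]); c,s=np.cos(1.475),np.sin(1.475)
st=env.state(); p=st["tcp_pos"]; R=Rot.from_euler("xyz",st["eef_rot"]).as_matrix()
pin=p+R[:,0]*PZ; a=(np.arctan2(R[1,1],R[0,1])-np.pi/2)%np.pi
tr=np.array([pin[0]+.121*np.cos(a),pin[1]+.121*np.sin(a),a]); d=tr[:2]-cab[:2]
print("tray",tr,"in cab",np.round([d@[c,s],d@[-s,c]],4),"yaw",round(a-1.475,4),"w",st["gripper_width"],"F",st["force"],"T",st["ft_torque"])
plan(.45447,.1591,.095,1.475)
im=env.camera("wrist"); wpic(sys.argv[1],im)
im=env.camera("scene"); wpic(sys.argv[1]+"s",cv2.resize(im[100:384,100:400],None,fx=2,fy=2))
E
python3 trc.py x13
```

```text
tray [0.45615928 0.18280972 1.47428902] in cab [-0.1072  0.0006] yaw -0.0007 w 0.013508787418242015 F [-1.14946484 -4.2899456   3.50762178] T [-0.55327379 -0.2680066  -0.1294449 ]
t=35.30 travel [0.99, 9.66, -0.01] twist [0.04, -0.03, 0.04] pinch [444.5  62.4  95.1] j7 -0.93 w 13.5 F [-1.1 -4.3  3.5]
```

View pics/x13.png

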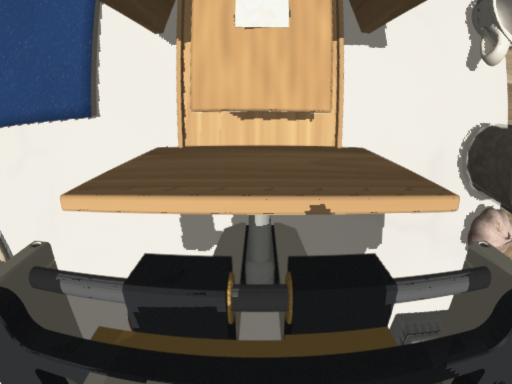

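View pics/x13s.png

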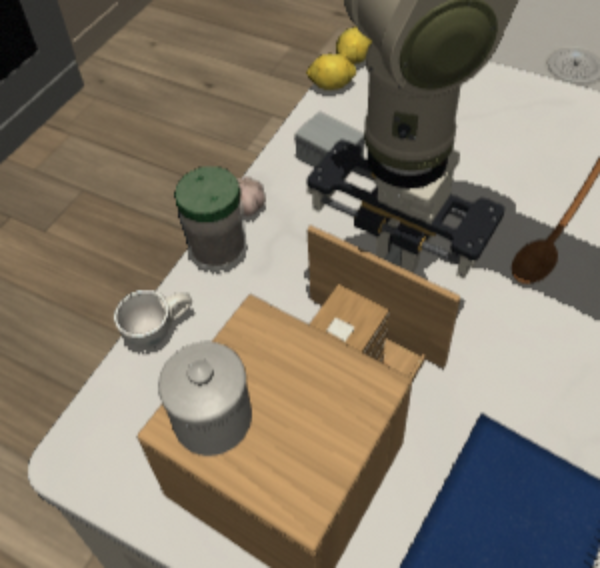

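Request:
arm_command([
  {"travel":[0.05,0.5,0],"twist":[0,0,0],"fingers":0.5},
  {"travel":[0.1,1.2,0],"twist":[0,0,0],"fingers":0.5},
  {"travel":[0.2,2.1,0],"twist":[0,0,0],"fingers":0.5},
  {"travel":[0.3,3.0,0],"twist":[0,0,0],"fingers":0.5},
  {"travel":[0.4,3.9,0],"twist":[0,0,0],"fingers":0.5},
  {"travel":[0.5,4.8,0],"twist":[0,0,0],"fingers":0.5},
  {"travel":[0.55,5.6,0],"twist":[0,0,0],"fingers":0.5},
  {"travel":[0.65,6.5,0],"twist":[0,0,0],"fingers":0.5},
  {"travel":[0.75,7.4,0],"twist":[0,0,0],"fingers":0.5},
  {"travel":[0.85,8.2,0],"twist":[0,0,0],"fingers":0.5},
  {"travel":[0.88,8.6,0],"twist":[0,0,0],"fingers":0.5},
  {"travel":[0.9,8.8,0],"twist":[0,0,0],"fingers":0.5},
])

```text
clock: 36.6
tcp_pos: [0.4533, 0.1493, 0.2624]
eef_rot: [-0.416, 1.567, -2.085]
force: [-1.1, -11.4, 7.7]
gripper_width: 0.0138
```

```bash
python3 trc.py x14
```

```text
tray [0.46473359 0.26918801 1.47327257] in cab [-0.0204  0.0003] yaw -0.0017 w 0.013806624728405567 F [ -1.0538285  -11.40552785   7.66410555] T [-1.63590539 -0.50113693 -0.22527134]
t=36.60 travel [0.12, 0.98, -0.01] twist [0.18, -0.1, 0.1] pinch [453.  148.8  95.1] j7 -1.05 w 13.8 F [ -1.1 -11.4   7.7]
```

View pics/x14.png

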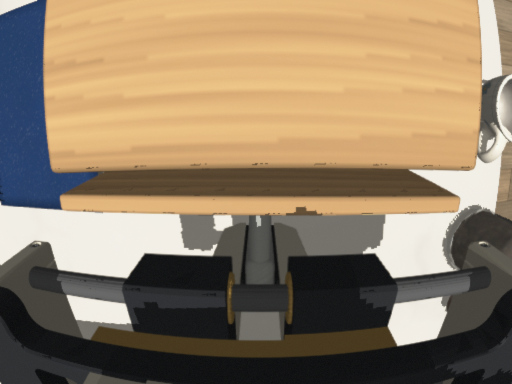

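Request:
arm_command([
  {"travel":[0.03,0.2,0],"twist":[0,0,0],"fingers":0.5},
  {"travel":[0.05,0.4,0],"twist":[0,0,0],"fingers":0.5},
  {"travel":[0.07,0.6,0],"twist":[0,0,0],"fingers":0.5},
  {"travel":[0.08,0.75,0],"twist":[0,0,0],"fingers":0.5},
  {"travel":[0.1,0.9,0],"twist":[0,0,0],"fingers":0.5},
  {"travel":[0.1,1.0,0],"twist":[0,0,0],"fingers":0.5},
  {"travel":[0.1,1.0,0],"twist":[0,0,0],"fingers":0.5},
])

```text
clock: 37.4
tcp_pos: [0.4536, 0.1576, 0.2624]
eef_rot: [-0.406, 1.564, -2.076]
force: [-2.4, -9.7, 6.8]
gripper_width: 0.0134
```

```bash
python3 trc.py x15
```

```text
tray [0.46505838 0.2769707  1.47154971] in cab [-0.0127  0.0007] yaw -0.0035 w 0.013432666443777436 F [-2.41977277 -9.73291788  6.76751025] T [-1.6021493  -0.52075643 -0.35063103]
t=37.40 travel [0.08, 0.15, -0.01] twist [0.36, -0.2, 0.2] pinch [453.1 156.6  95.1] j7 -1.06 w 13.4 F [-2.4 -9.7  6.8]
```

View pics/x15.png

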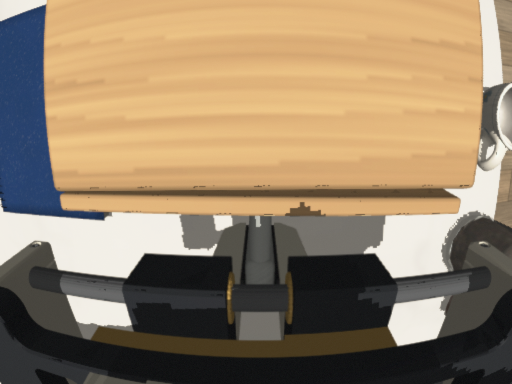

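View pics/x15s.png

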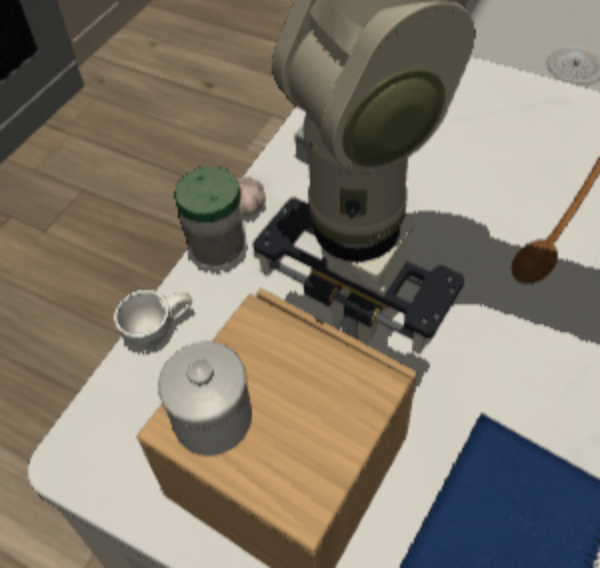

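Request:
arm_command([
  {"travel":[0.02,0.1,0],"twist":[0.3,-0.1,0.1],"fingers":0.5},
  {"travel":[0.03,0.2,0],"twist":[0.3,-0.1,0.1],"fingers":0.5},
  {"travel":[0.04,0.3,0],"twist":[0.3,-0.1,0.1],"fingers":0.5},
  {"travel":[0.04,0.4,0],"twist":[0.3,-0.1,0.1],"fingers":0.5},
  {"travel":[0.04,0.4,0],"twist":[0.3,-0.1,0.1],"fingers":0.5},
])

```text
clock: 38.0
tcp_pos: [0.4537, 0.1588, 0.2624]
eef_rot: [-0.43, 1.564, -2.102]
force: [-1.2, -14.0, 8.2]
gripper_width: 0.0133
```

```bash
python3 trc.py x16; cd pics; python3 -c "
import cv2
a=cv2.imread('x16.png');cv2.imwrite('x16z.png',cv2.resize(a[120:240,20:500],None,fx=1.6,fy=3))"
```

```text
tray [0.46519188 0.27816435 1.4704138 ] in cab [-0.0115  0.0007] yaw -0.0046 w 0.013281333338074668 F [ -1.19201102 -14.00344084   8.15812842] T [-2.51332562 -0.89080728 -0.31376901]
t=38.00 travel [0.08, 0.03, -0.01] twist [0.36, -0.21, 0.26] pinch [453.1 157.8  95.1] j7 -1.06 w 13.3 F [ -1.2 -14.    8.2]
```

View pics/x16z.png

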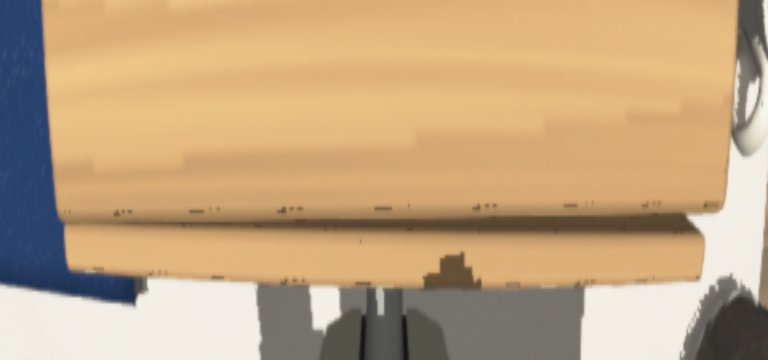

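Request:
arm_command([
  {"travel":[0.02,0.1,0],"twist":[0.3,-0.2,0.5],"fingers":0.5},
  {"travel":[0.04,0.15,0],"twist":[0.3,-0.2,0.9],"fingers":0.5},
  {"travel":[0.06,0.25,0],"twist":[0.3,-0.2,1.1],"fingers":0.5},
  {"travel":[0.06,0.35,0],"twist":[0.3,-0.2,1.1],"fingers":0.5},
  {"travel":[0.06,0.35,0],"twist":[0.3,-0.2,1.1],"fingers":0.5},
  {"travel":[0.06,0.35,0],"twist":[0.3,-0.2,1.1],"fingers":0.5},
])

```text
clock: 38.7
tcp_pos: [0.4547, 0.16, 0.2624]
eef_rot: [-0.049, 1.566, -1.704]
force: [2.4, -12.4, 4.9]
gripper_width: 0.0135
```

```bash
python3 trc.py x17; cd pics; python3 -c "
import cv2
a=cv2.imread('x17.png');cv2.imwrite('x17z.png',cv2.resize(a[120:240,20:500],None,fx=1.6,fy=3))"
```

```text
tray [0.46472165 0.27979786 1.48666838] in cab [-0.0099  0.0013] yaw 0.0117 w 0.013525617241491598 F [  2.39719789 -12.42352572   4.85915247] T [-2.10215532 -0.88509482 -0.27008119]
t=38.70 travel [-0.02, -0.09, -0.01] twist [0.27, -0.04, -0.67] pinch [454.6 159.2  95.1] j7 -1.06 w 13.5 F [  2.4 -12.4   4.9]
```

View pics/x17z.png

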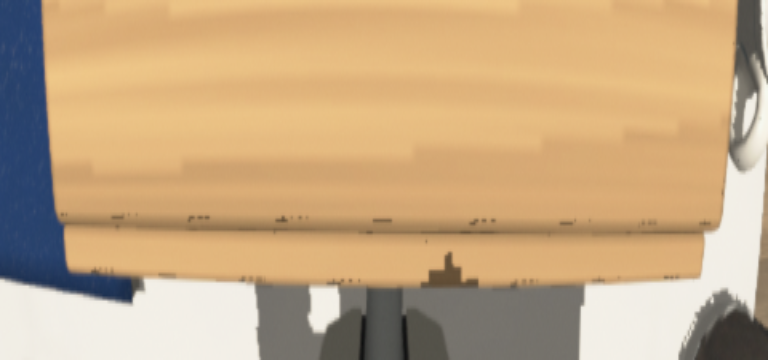

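Request:
arm_command([
  {"travel":[0.02,0.2,0],"twist":[0.2,0,0],"fingers":0.5},
  {"travel":[0.04,0.4,0],"twist":[0.2,0,0],"fingers":0.5},
  {"travel":[0.05,0.5,0],"twist":[0.2,0,0],"fingers":0.5},
  {"travel":[0.05,0.5,0],"twist":[0.2,0,0],"fingers":0.5},
])

```text
clock: 39.2
tcp_pos: [0.455, 0.1609, 0.2623]
eef_rot: [-0.225, 1.561, -1.883]
force: [0.9, -20.5, 10.2]
gripper_width: 0.014
```

```bash
python3 trc.py x18; cd pics; python3 -c "
import cv2
a=cv2.imread('x18.png');cv2.imwrite('x18z.png',cv2.resize(a[120:240,20:500],None,fx=1.6,fy=3))"
```

```text
tray [0.4651621  0.27993711 1.48283006] in cab [-0.0097  0.0009] yaw 0.0078 w 0.013954422583208542 F [  0.88383706 -20.45357597  10.18562061] T [-3.70929908 -1.22002802 -0.0746074 ]
t=39.20 travel [-0.06, -0.18, -0.0] twist [0.52, -0.17, -0.45] pinch [454.5 159.4  95. ] j7 -1.06 w 14.0 F [  0.9 -20.5  10.2]
```

View pics/x18z.png

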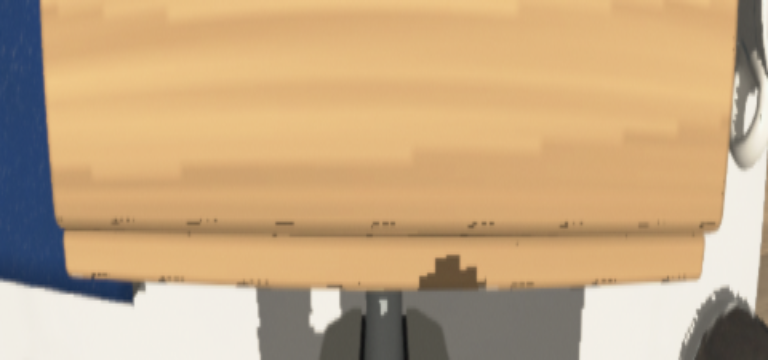

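Request:
arm_command([
  {"travel":[0,0,0],"twist":[0,0,0],"fingers":0.5},
  {"travel":[0,0,0],"twist":[0,0,0],"fingers":4},
  {"travel":[0,0,0],"twist":[0,0,0],"fingers":6},
  {"travel":[0,0,0],"twist":[0,0,0],"fingers":6},
  {"travel":[0,0,0],"twist":[0,0,0],"fingers":6},
  {"travel":[0,-0.1,3],"twist":[0,0,0],"fingers":6},
  {"travel":[0,-0.1,8],"twist":[0,0,0],"fingers":6},
  {"travel":[0,-0.1,12],"twist":[0,0,0],"fingers":6},
  {"travel":[0,-0.1,13],"twist":[0,0,0],"fingers":6},
  {"travel":[0,-0.1,13],"twist":[0,0,0],"fingers":6},
])

```text
clock: 40.3
tcp_pos: [0.4552, 0.1599, 0.3937]
eef_rot: [0.148, 1.563, -1.511]
force: [-0.2, -0.5, -1.1]
gripper_width: 0.0602
```

```bash
python3 - <<'E'
from wcab import *
cab=np.array([.467,.2895,1.48]); 
q=[cab[0]-.01*np.cos(1.48),cab[1]-.01*np.sin(1.48),1.48]
wcab(cab,q,"w19")
im=env.camera("scene"); wpic("s19",cv2.resize(im[100:384,100:400],None,fx=2,fy=2))
im=env.camera("top"); wpic("t19",cv2.resize(im,(768,576)))
plan(.617,-.124,.25,-.235)
E
```

```text
t=40.45 travel [16.23, -28.36, 2.63] twist [0.66, 0.18, 81.57] pinch [453.9 158.  223.7] j7 -0.87 w 59.8 F [-0.7  0.5 -1.2]
```

View pics/w19.png

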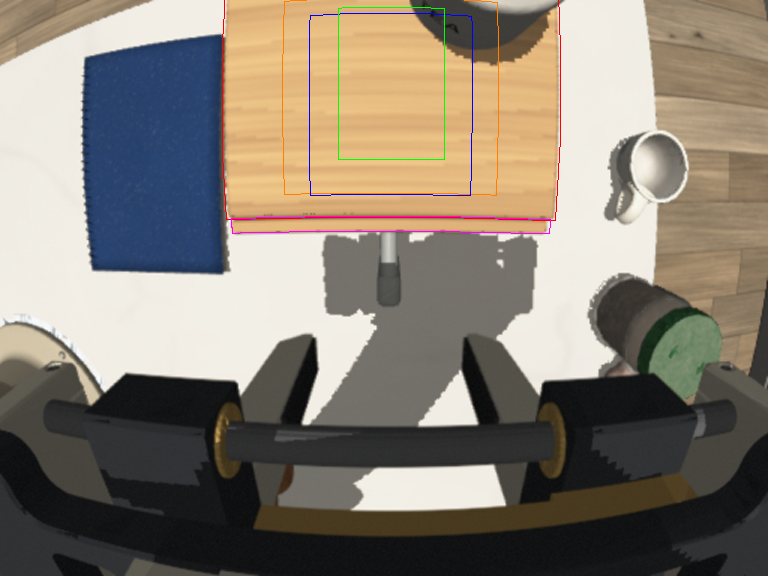

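View pics/s19.png

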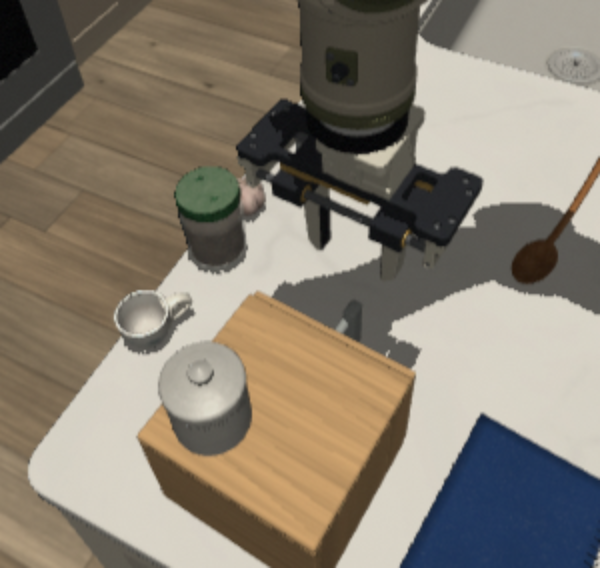

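View pics/t19.png

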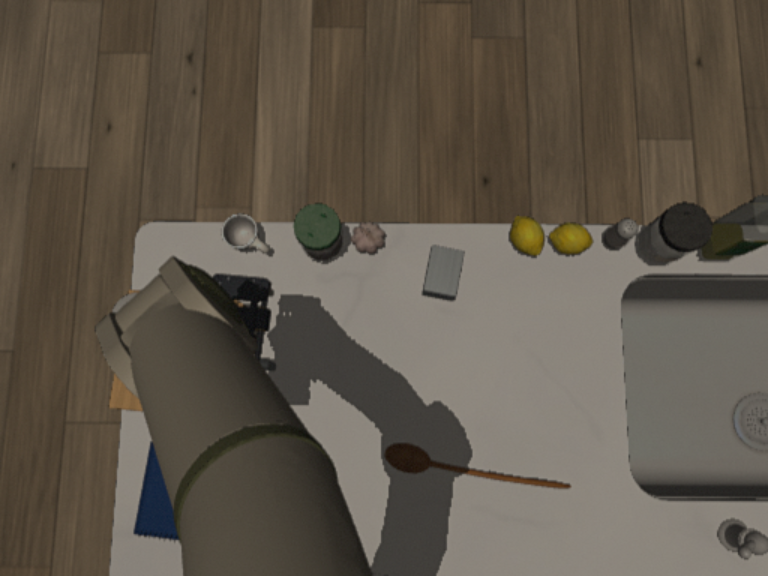

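Request:
arm_command([
  {"travel":[2,-4,2.5],"twist":[0,0,8],"fingers":9},
  {"travel":[4,-8,2.5],"twist":[0,0,16],"fingers":9},
  {"travel":[6,-12,2.5],"twist":[0,0,24],"fingers":9},
  {"travel":[8,-15,2.5],"twist":[0,0,32],"fingers":9},
  {"travel":[10,-18,2.5],"twist":[0,0,40],"fingers":9},
  {"travel":[12,-21,2.5],"twist":[0,0,48],"fingers":9},
  {"travel":[14,-24,2.5],"twist":[0,0,56],"fingers":9},
  {"travel":[16.2,-28.4,2.5],"twist":[0.6,0.2,64],"fingers":9},
  {"travel":[16.2,-28.4,0],"twist":[0.6,0.2,72],"fingers":9},
  {"travel":[16.2,-28.4,-2],"twist":[0.6,0.2,81.6],"fingers":9},
  {"travel":[16.2,-28.4,-2],"twist":[0.6,0.2,81.6],"fingers":9},
  {"travel":[16.2,-28.4,-2],"twist":[0.6,0.2,81.6],"fingers":9},
])

```text
clock: 41.65
tcp_pos: [0.6167, -0.124, 0.3697]
eef_rot: [3.122, 1.568, 2.885]
force: [0.0, 0.1, 0.3]
gripper_width: 0.0899
```

Request:
arm_command([
  {"travel":[0,0,0],"twist":[0,0,0],"fingers":9},
  {"travel":[0,0,0],"twist":[0,0,0],"fingers":9},
])

```text
clock: 41.85
tcp_pos: [0.6169, -0.1234, 0.3704]
eef_rot: [-3.105, 1.569, 2.94]
force: [1.4, 0.1, 0.4]
gripper_width: 0.09
```

```bash
python3 - <<'E'
from wfit import *
q=wfit(["sugar_mid"],[.617,-.124,-.235],(.08,.056,.052),tag="w20")
if q is None: q=[.617,-.124,-.235]
plan(*q[:2],.034,q[2])
E
```

```text
sugar_mid 0.78 [257.5, 175.8] 4131 dist 7
wfit [ 0.6175 -0.1257 -0.1958] iou err 0.068 was [0.617, -0.124, -0.235]
t=41.95 travel [0.08, -0.21, -16.92] twist [0.01, -0.07, 2.39] pinch [ 616.6 -123.6  203.2] j7 0.89 w 89.9 F [ 0.1 -0.2  0. ]
```

View pics/w20.png

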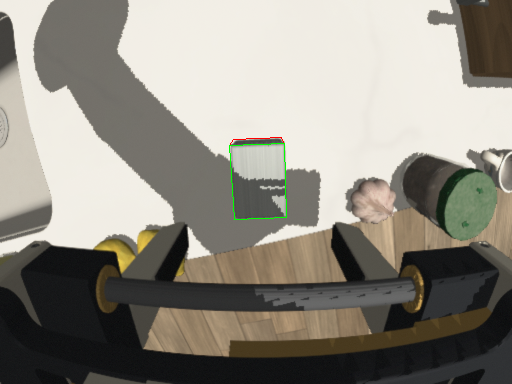

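Request:
arm_command([
  {"travel":[0.1,-0.2,-5],"twist":[0,0,2.4],"fingers":9},
  {"travel":[0.1,-0.2,-10],"twist":[0,0,2.4],"fingers":9},
  {"travel":[0.1,-0.2,-14],"twist":[0,0,2.4],"fingers":9},
  {"travel":[0.1,-0.2,-16.2],"twist":[0,0,2.4],"fingers":9},
  {"travel":[0.1,-0.2,-16.9],"twist":[0,0,2.4],"fingers":9},
  {"travel":[0.1,-0.2,-16.9],"twist":[0,0,2.4],"fingers":9},
  {"travel":[0.1,-0.2,-16.9],"twist":[0,0,2.4],"fingers":4.5},
  {"travel":[0.1,-0.2,-16.9],"twist":[0,0,2.4],"fingers":4.5},
  {"travel":[0.1,-0.2,-16.9],"twist":[0,0,2.4],"fingers":4.5},
  {"travel":[0.1,-0.2,-16.9],"twist":[0,0,2.4],"fingers":4.5},
  {"travel":[0.1,-0.2,-16.9],"twist":[0,0,2.4],"fingers":4.5},
  {"travel":[0.1,-0.2,-16.9],"twist":[0,0,2.4],"fingers":4.5},
], force=35)

```text
clock: 43.15
tcp_pos: [0.618, -0.1255, 0.2021]
eef_rot: [-2.502, 1.571, -2.698]
force: [0.3, 0.1, 5.7]
gripper_width: 0.0557
```

```bash
python3 - <<'E'
from wfit import *
a=1.48; c,s=np.cos(a),np.sin(a)
u,v=-.040,.032
X=(.467+c*u-s*v,.2895+s*u+c*v); print(X)
plan(*X,.25,a-np.pi/2)
E
```

```text
(np.float64(0.43150494799622313), np.float64(0.25256625820135226))
t=43.15 travel [-18.65, 37.8, 21.52] twist [0.01, -0.01, 6.01] pinch [ 618.  -125.5   34.8] j7 0.73 w 55.7 F [0.3 0.1 5.7]
```

Request:
arm_command([
  {"travel":[0,0,5],"twist":[0,0,0],"fingers":4.5},
  {"travel":[0,0,10],"twist":[0,0,0],"fingers":4.5},
  {"travel":[0,0,15],"twist":[0,0,0],"fingers":4.5},
  {"travel":[-2,2,19],"twist":[0,0,2],"fingers":4.5},
  {"travel":[-5,6,21.5],"twist":[0,0,4],"fingers":4.5},
  {"travel":[-8,10,21.5],"twist":[0,0,6],"fingers":4.5},
  {"travel":[-11,14,21.5],"twist":[0,0,6],"fingers":4.5},
  {"travel":[-14,18,21.5],"twist":[0,0,6],"fingers":4.5},
  {"travel":[-17,22,21.5],"twist":[0,0,6],"fingers":4.5},
  {"travel":[-18.7,27,21.5],"twist":[0,0,6],"fingers":4.5},
  {"travel":[-18.7,31,21.5],"twist":[0,0,6],"fingers":4.5},
  {"travel":[-18.7,34,21.5],"twist":[0,0,6],"fingers":4.5},
])

```text
clock: 44.35
tcp_pos: [0.4296, 0.2174, 0.4175]
eef_rot: [0.927, 1.57, 0.839]
force: [0.0, -0.3, -2.2]
gripper_width: 0.0558
```

```bash
python3 - <<'E'
from wfit import *
plan(.4315,.2526,.1788,1.48-np.pi/2)
cab=np.array([.467,.2895,1.48])
im=env.camera("scene"); wpic("s21",cv2.resize(im[100:384,100:400],None,fx=2,fy=2))
E
```

```text
t=44.35 travel [0.19, 3.52, -7.14] twist [-0.03, 0.02, -0.15] pinch [429.7 217.4 250.2] j7 0.37 w 55.8 F [ 0.  -0.3 -2.2]
```

View pics/s21.png

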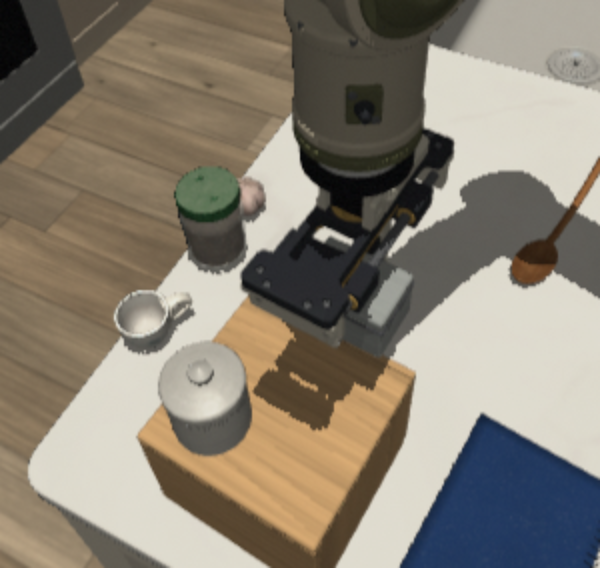

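Request:
arm_command([
  {"travel":[0.2,2,0],"twist":[0,0,0],"fingers":4.5},
  {"travel":[0.2,3.5,-1],"twist":[0,0,0],"fingers":4.5},
  {"travel":[0.2,3.5,-4],"twist":[0,0,0],"fingers":4.5},
  {"travel":[0.2,3.5,-6],"twist":[0,0,0],"fingers":4.5},
  {"travel":[0.2,3.5,-6.9],"twist":[0,0,0],"fingers":4.5},
  {"travel":[0.2,3.5,-7.1],"twist":[0,0,0],"fingers":4.5},
  {"travel":[0.2,3.5,-7.1],"twist":[0,0,0],"fingers":4.5},
])

```text
clock: 45.1
tcp_pos: [0.4319, 0.2561, 0.3474]
eef_rot: [1.399, 1.566, 1.313]
force: [0.5, 0.5, -2.5]
gripper_width: 0.056
```

```bash
python3 - <<'E'
from wfit import *
plan(.4315,.2526,.1768,1.48-np.pi/2)
E
```

```text
t=45.10 travel [-0.04, -0.35, -0.33] twist [-0.29, 0.08, -0.31] pinch [432.1 257.  180.1] j7 0.19 w 56.0 F [ 0.5  0.5 -2.5]
```

Request:
arm_command([
  {"travel":[0,-0.4,0],"twist":[-0.3,0.1,-0.3],"fingers":4.5},
  {"travel":[0,-0.4,-0.1],"twist":[-0.3,0.1,-0.3],"fingers":4.5},
  {"travel":[0,-0.4,-0.2],"twist":[-0.3,0.1,-0.3],"fingers":4.5},
  {"travel":[0,-0.4,-0.3],"twist":[-0.3,0.1,-0.3],"fingers":4.5},
  {"travel":[0,-0.4,-0.4],"twist":[-0.3,0.1,-0.3],"fingers":4.5},
  {"travel":[0,-0.4,-0.4],"twist":[-0.3,0.1,-0.3],"fingers":4.5},
])

```text
clock: 45.7
tcp_pos: [0.4319, 0.2522, 0.344]
eef_rot: [-0.847, 1.57, -0.937]
force: [-1.2, -3.0, 8.2]
gripper_width: 0.056
```

```bash
python3 - <<'E'
from wfit import *
plan(.4315,.2526,.1768,1.48-np.pi/2)
E
```

```text
t=45.70 travel [-0.04, 0.04, 0.01] twist [0.04, 0.03, -0.01] pinch [432.  252.1 176.7] j7 0.18 w 56.0 F [-1.2 -3.   8.2]
```

Request:
arm_command([
  {"travel":[0,0,0],"twist":[0,0,0],"fingers":7.5},
  {"travel":[0,0,0],"twist":[0,0,0],"fingers":7.5},
  {"travel":[0,0,0],"twist":[0,0,0],"fingers":7.5},
  {"travel":[0,0,3],"twist":[0,0,0],"fingers":7.5},
  {"travel":[0,0,8],"twist":[0,0,0],"fingers":7.5},
  {"travel":[0,0,12],"twist":[0,0,0],"fingers":7.5},
  {"travel":[2,-5,12],"twist":[0,0,0],"fingers":7.5},
  {"travel":[4,-10,12],"twist":[0,0,0],"fingers":7.5},
  {"travel":[6,-15,12],"twist":[0,0,0],"fingers":7.5},
  {"travel":[8,-20,12],"twist":[0,0,0],"fingers":7.5},
  {"travel":[10,-25,12],"twist":[0,0,0],"fingers":7.5},
  {"travel":[10,-30,12],"twist":[0,0,0],"fingers":7.5},
])

```text
clock: 46.9
tcp_pos: [0.5312, -0.0317, 0.4641]
eef_rot: [0.241, 1.569, 0.15]
force: [1.3, 0.5, 1.0]
gripper_width: 0.0748
```

Request:
arm_command([
  {"travel":[0,-5,0],"twist":[0,0,0],"fingers":7.5},
  {"travel":[0,-10,0],"twist":[0,0,0],"fingers":7.5},
  {"travel":[0,-15,0],"twist":[0,0,0],"fingers":7.5},
  {"travel":[0,-20,0],"twist":[0,0,0],"fingers":7.5},
  {"travel":[0,-25,0],"twist":[0,0,0],"fingers":7.5},
  {"travel":[0,-30,0],"twist":[0,0,0],"fingers":7.5},
  {"travel":[0,-30,0],"twist":[0,0,0],"fingers":7.5},
  {"travel":[0,-30,0],"twist":[0,0,0],"fingers":7.5},
])

```text
clock: 47.7
tcp_pos: [0.5308, -0.3331, 0.4633]
eef_rot: [0.959, 1.569, 0.865]
force: [-0.1, 1.2, 0.3]
gripper_width: 0.0749
```

```bash
python3 - <<'E'
from h import *
th=np.linspace(0,2*np.pi,40)
for n in ("top","scene"):
    im=env.camera(n); big=cv2.resize(im,(1536,1152),interpolation=cv2.INTER_CUBIC)
    cab=[.467,.2895,1.48]
    def draw(P,c):
        h=cv2.convexHull(np.float32(proj(n,P))).reshape(-1,2); cv2.polylines(big,[np.int32(h*3+1)],True,c,1)
    draw(box(*cab,.17,.18,.142,.142),(0,0,255))
    draw(box(*cab,.008,.176,.0,.139,cx=-.089),(255,0,255))
    draw(box(.432,.2521,1.48-np.pi/2,.08,.056,.142,.194),(0,255,255))
    draw(np.vstack([np.c_[.5127+.034*np.cos(th),.322+.034*np.sin(th),0*th+z] for z in (.142,.219)]),(255,255,0))
    wpic("f_"+n,big[350:950,200:1000] if n=="top" else big[400:1152,350:1150][:600+152].copy()[:600])
E
```

```text
(no output)
```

View pics/f_top.png

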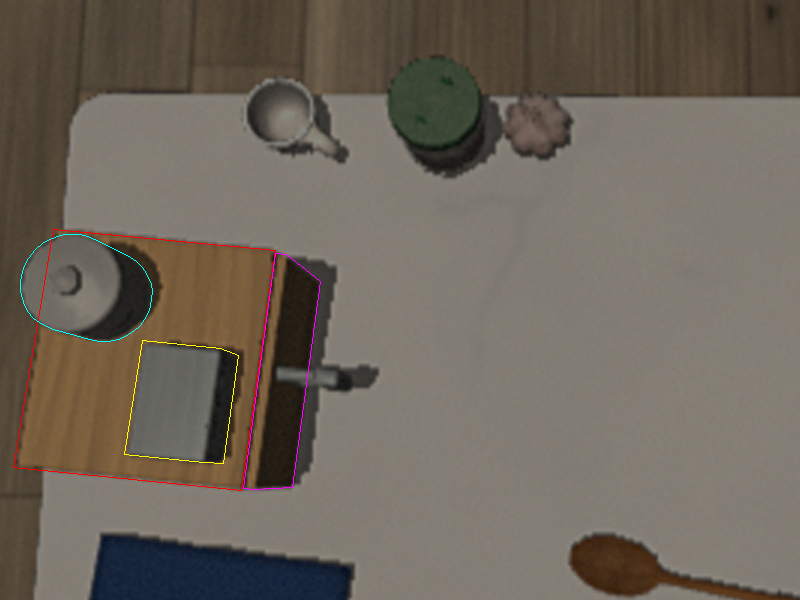

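View pics/f_scene.png

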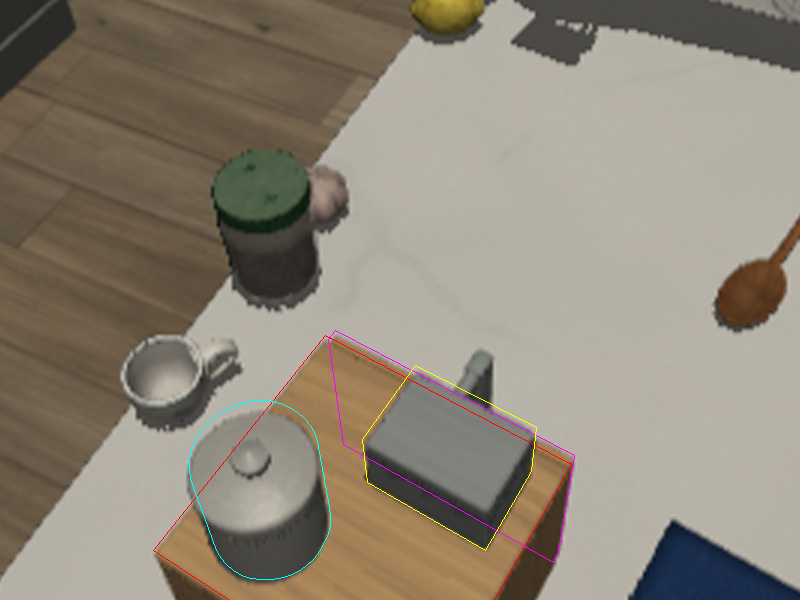

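```bash
python3 -c "
from h import *
print(env.state()['clock'],env.state()['dq'].round(3)); print(env.sign_off())"
```

```text
47.8 [-0.014 -0.011 -0.005  0.005  0.    -0.     0.001]
the job is handed in; nothing more can be done
None
```

The tea things are put away, and I handed the job in at about 48 s of the 210 s allowed.

1. **Round tin:** I took it off the tray and stood it upright on the cabinet roof. By its fitted position it is about 13 mm inside the edges.
2. **Cartons:** all four were there. I stacked them in one column on the cork pad, lengthwise along the tray. Fits to the wrist pictures put the first three within about 1 mm of the pad centre. The network missed the fourth, so I judged it square only by eye.
3. **Tray:** I gripped it by its bar and slid it in. The left side of the panel touched first. I turned the tray about 1° and pushed to about 20 N. The panel then looked flush with the cabinet front along its whole width, with the tray at x ≈ −10 mm in the cabinet's frame.
4. **Sugar tin:** with the tray home, I stood it on the roof about 17 mm inside the edges.

The last top and scene pictures show both tins upright on the roof where I put them, and the front panel closed. The mug, jar and garlic show no sign of having moved, and the arm is clear of everything.

I could not see the column once the panel was shut. That it still stands is inferred from the smooth, slow slide and the intact pictures up to the mouth of the cabinet.

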